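# Re-fuse the extractor's isolator

### The arm

A 7-joint arm with a two-finger parallel gripper is mounted at the origin on a cart in front of the work surface, level with it; the furniture and walls round the work are solid. World frame = base frame: x ahead of the robot, y to its left, z up, the work surface at z = 0. Lengths are in m, angles in rad, forces in N, time in s.
With the tool pointing down it reaches from about 0.425 to 0.925 m from the base axis. Payload 6.8 kg.
Tool frame: the origin (TCP) lies at the centre of the arm's flange, where the gripper is bolted on; the fingertips stand 173 mm ahead of it and the grasp point (between the pads) lies 155 mm ahead of it (r.hold_point_z is the distance from the TCP to the grasp point, in m); z points along the fingers, x is the direction in which the jaws open and shut, and the axes are right-handed (so a half turn about z gives the same grasp; the last joint's range is limited). The gripper opens to 85 mm and grips with 20 to 120 N. Pads are 22 mm wide; open, the fingers measure 114 mm over their backs; the gripper's body (76 mm by 85 mm) begins 54 mm behind the grasp point. The pads swing forward as they close: fully open they stand 13 mm farther back than shut.
Start: joints at [1.07, 0.477, 0.022, 1.555, -0.011, 1.109, -0.083], TCP at [0.258, -0.624, 0.405] pointing down, gripper open.
Joint ranges: [-2.96, 2.96], [-0.34, 2.1], [-1.41, 1.46], [0.24, 2.44], [-1.37, 4.51], [0.17, 1.92], [-2.96, 2.96]. Speed limits (rad/s): [2.39, 2.39, 3.14, 3.14, 3.14, 3.14, 3.14].

### API

Orientations are given as a rotation vector (axis times angle).
In Python, from bench import r gives the robot as it stands.
- The arm moves only by the tool apply_moves, never from a script. Its arguments are lists of equal length, an entry for each row: "dp": the shift along the tool's x, y, z scaled (see below), a list of three; "twist": the turn, a rotation vector about the tool's x, y, z scaled (see below), a list of three; "jaw": the closure in counts, from 0 (fully open) to 255 (shut). In form: {"dp": [[x, y, z], ...], "twist": [[rx, ry, rz], ...], "jaw": [jaw, ...]}. A call has 1 to 20 rows; each row shifts and turns the pose as measured when the row begins, along the tool's axes as they then stand; what a row does not reach is not made up. The controller multiplies each number of a shift by 12 cm and each number of a turn by 120 degrees. A row lasts 1/10 s, in which the tool goes at most 50 mm and 8.59 degrees, less where a joint would pass 70% of its speed; a pose out of reach is approached as far as the arm can. A call with a number of a shift or a turn outside -1 to 1 is refused whole. A call with a gripper value outside its range is refused whole. The fingers move at their own pace and stop on an object; "grip_force" is the grip in N (left out, the last holds). Time passes only in rows, so rows that do not move let the fingers close. It gives the time, the measured TCP pose, the force and the opening at its end, in the units of the state.
- r.get_obs(): the state, without advancing time (a new reading comes with each control period).
- r.grab_frame(name): name is "scene" or "top" or "wrist"; returns a dict with "color" (420x560x3 uint8, red, green, blue), "z_map" (420x560 float32, m along the optical axis (not along the pixel's ray), 0 where there is no reading), "intrinsics" (3x3 intrinsics, pixels), "R" (3x3) and "t" (3): a world point X has camera coordinates R X + t; the wrist camera has in their place "hand_eye" (4x4, takes a point from camera to tool coordinates, whose origin is the TCP and whose axes are the tool frame's). Camera axes: x right, y down, z forward; pixel columns grow to the right and rows downward; lengths in m; the calibration is good to about 2 mm. The wrist camera is an equidistant fisheye: a pixel r from the principal point sees the ray r / f radians off the axis. A picture is of the moment at which its call begins: read the wrist's pose just before it.
- r.hand_in(): hands the job in, once; it reports no verdict.
The state is a dict: "clock": time; "joints": joint angles; "qvel": joint speeds; "tau": joint torques, N m; "tcp_pos": TCP position; "orientation": TCP orientation; "contact_force": force on the tool from outside, world axes, zero at the start; "moment": the same for the moment, N m; "grip_width": finger opening in m.
Only numpy, scipy, OpenCV 4.12 (cv2) and the standard library are available. Lean on these libraries where they do the work, as an engineer would, in place of code of your own. Each camera call takes 0.05 s, during which the arm holds its last target.

### The job

The three-pole fuse base of the dust extractor's isolator is dead and open on the bench. Swing its clamp bar right back, pull all the blown fuses (scorched brown) out of their clips and put them in the steel scrap tray, lay a sound full-length fuse (white with a green band) from the wooden crate on the clips of every empty pole, then swing the clamp bar fully shut so that all three poles hold a sound fuse pressed fully home. The short fuses do not fit and stay in the crate.

Things in the scene. Friction and masses are not known exactly. Their poses are not given: they have to be found in the camera images.
- fuse_base: fixed fuse base: grey plate 152 (x) x 186 (y) x 10 mm; origin: centre of its underside, on the bench; x points from the handle side to the hinge side. Three poles side by side along y, 58 mm apart; fuses lie along x, held at both caps by copper spring clips on two black cross blocks (|x| 27 to 61 mm, 22 mm high, barriers between poles to 47 mm). Between the blocks only the plate lies under a fuse
- pole_left (a point): centre of a fuse that is fully home in the left pole (+y side of the fuse base), 40 mm above the bench. Each clip (at |x| = 36 to 52 mm) is a pair of sprung leaves with flared mouths, 56 mm high and 30 mm wide at the top. A fuse laid level in the mouths rests about 15 mm above home and centres itself sideways within 5 mm; lengthwise its body has 5 mm play each way between the clips
- pole_middle (a point): the same for the middle pole. Pressing a fuse down spreads the leaves (about 8 to 12 N) and it snaps in; a home fuse is pulled straight up and out with about 6 to 12 N
- pole_right (a point): the same for the right pole (-y side)
- clamp_bar (a joint): the clamp: steel frame of two side arms (at y = +-87 mm) joined by a cross bar with rubber pads, 72 mm from the hinge, and by the handle. Angle in rad: 0 = shut (pads touch the tops of home fuses), grows as the handle is lifted, 1.9 = stop. The stiff hinge stays where it is left; lifting takes about 4 N at the handle, pressing three fuses home about 8 to 15 N. Open it beyond 1.6 to reach the fuses
- clamp_handle (a point): middle of the clamp's handle: a black round bar 16 mm thick, 130 mm long along the fuse base's y, nothing close below or beside it; it can be pinched from above at any angle of the clamp and turns in the grip. It lies 172 mm from the hinge axis, and 6 mm higher than it when shut
- clamp_hinge (a point): middle of the clamp's hinge axis, which runs along the fuse base's y, 72 mm from its centre towards x, 56 mm above the bench
- spare_1: sound spare fuse in the crate: square white ceramic body 62 x 32 x 32 mm with a green band and a round brass cap at each end (caps 22 mm diameter, 24 mm long), 110 mm long over all, 140 g; origin at its centre, x along its length; all four sides are alike
- spare_2: spare sound fuse, like spare_1
- spare_3: spare sound fuse, like spare_1
- blown_1: blown fuse, home in one of the poles at the start: same shape and size as the sound ones but scorched dark brown with a black band and dark steel caps. Two or three are present; a pole without one is empty from the start
- blown_2: blown fuse, like blown_1
- blown_3: blown fuse, like blown_1
- short_1: fuse of another size, which does not fit here: terracotta square body 49 x 28 x 28 mm with a yellow band, grey caps, 85 mm long; lies in the crate and stays there; origin at its centre, x along its length
- short_2: short fuse, like short_1
- crate: loose open wooden crate of spares, 200 (x) x 232 (y) x 46 mm, walls 6 mm, floor 6 mm; origin: centre of its underside. Fuses lie flat on its floor
- scrap_tray: loose empty steel tray, 170 (x) x 140 (y) x 22 mm, walls and floor 3 mm; origin: centre of its underside. Holds three fuses side by side, lying along its y

How it is judged:
By the outcome, as a careful person would: the job done as asked, in the order asked, and still so for the second after the job is handed in, with the robot touching nothing.
Of blown_1, blown_2, blown_3 only 2 to 3 are there at a start; the rules pass over those that are not, and their reading is None.
At some moment in a run one of crate, scrap_tray may be knocked a few centimetres aside while the robot is not near it.
It also fails if it takes over 208 s, if anything falls off the work surface, if the arm or the gripper's body presses on something with over 40 N, if the wrist force passes 120 N, or if a joint passes its speed limit or range.

## Working session

There is one attempt and no reset: what is moved stays moved. The work goes in short steps, Python scripts to look and compute and a tool call to move; the robot and the scene stay as the last step left them, time stands still between calls to the robot, and variables do not carry over. Pictures are saved under pics/ and viewed, and the job is handed in when it is done.

Besides the shell and the picture viewer there is one more tool, called after ">>>" in YAML: its name, and indented under it one key for each argument. apply_moves: Moves the arm, as the interface text tells. Shifts and turns lie within -1 to 1; 1 stands for 12 cm of shift or 120 degrees of turn. Its arguments: {"type":"object","properties":{"dp":{"type":"array"},"twist":{"type":"array"},"jaw":{"type":"array"},"grip_force":{"type":"number"}},"required":["dp","twist","jaw"]}

```bash
ls; mkdir -p pics; cat > h.py <<'E'
import numpy as np, cv2
from bench import r
from scipy.spatial.transform import Rotation as Ro
def save(n,im): cv2.imwrite('pics/'+n+'.png',cv2.cvtColor(im,cv2.COLOR_RGB2BGR))
def cloud(f):
    K=f['intrinsics'];z=f['z_map'];v,u=np.indices(z.shape)
    P=np.stack([(u-K[0,2])/K[0,0]*z,(v-K[1,2])/K[1,1]*z,z],-1)
    return (P-f['t'])@f['R']   # R^T (P-t)
def ray(f,u,v,h):
    K=f['intrinsics'];d=f['R'].T@np.array([(u-K[0,2])/K[0,0],(v-K[1,2])/K[1,1],1]);c=-f['R'].T@f['t']
    return c+d*(h-c[2])/d[2]
def st():
    o=r.get_obs();print('t',round(o['clock'],2),'p',np.round(o['tcp_pos'],4),'f',np.round(o['contact_force'],1),'w',round(o['grip_width'],4));return o
E
python3 - <<'E'
from h import *
o=st();print(o['orientation'],r.hold_point_z)
for n in ['scene','top','wrist']:
    f=r.grab_frame(n);save(n+'0',f['color']);np.savez('/tmp/'+n,**f)
E
```

```text
pics
t 0.0 p [ 0.2583 -0.6233  0.4037] f [-0.   0.1 -0.1] w 0.085
[-2.61149841e+00  1.74469315e+00  2.53661867e-03] 0.1547
```

View pics/scene0.png

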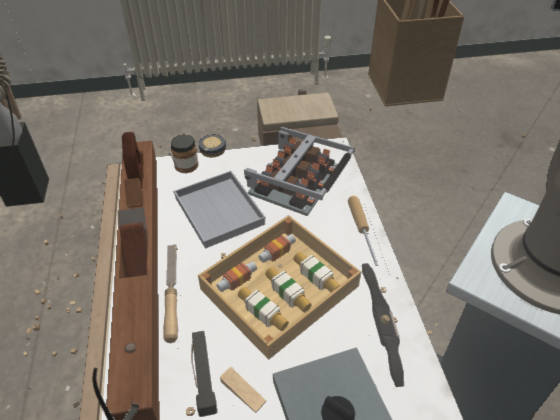

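View pics/top0.png

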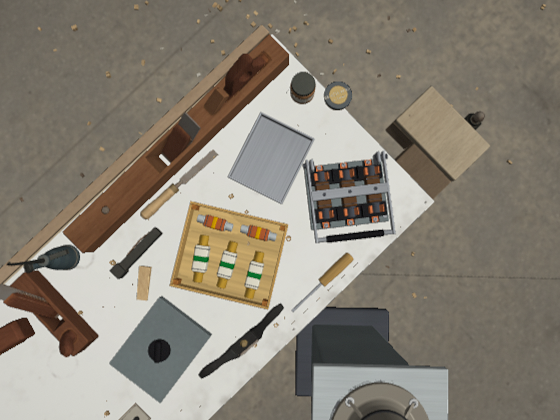

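View pics/wrist0.png

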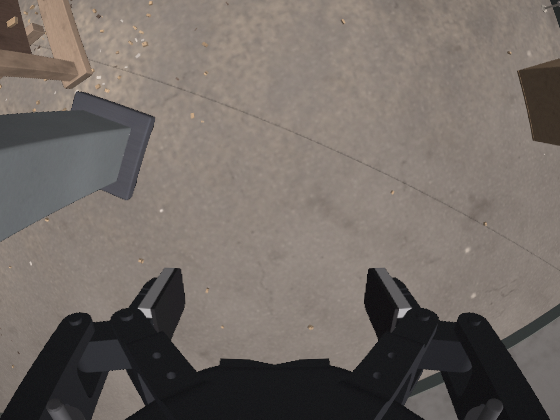

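```bash
python3 - <<'E'
from h import *
f=dict(np.load('/tmp/top.npz'));c=f['color']
save('topc',cv2.resize(c[140:250,290:410],None,fx=6,fy=6,interpolation=cv2.INTER_CUBIC)[:600])
P=cloud(f);print(f['intrinsics'],-f['R'].T@f['t']);print(f['R'])
hsv=cv2.cvtColor(c,cv2.COLOR_RGB2HSV)
for u,v in [(355,237),(345,193),(320,155),(385,155),(318,240),(392,234),(240,260),(270,155)]: print(u,v,np.round(P[v,u],3))
s=dict(np.load('/tmp/scene.npz'));save('scc',cv2.resize(s['color'][120:220,235:365],None,fx=6,fy=6,interpolation=cv2.INTER_CUBIC))
E
```

```text
[[493.04908403   0.         284.69235888]
 [  0.         493.04908403 208.99055325]
 [  0.           0.           1.        ]] [0.46333809 0.23292188 1.17653015]
[[ 2.39302013e-02 -9.99713632e-01 -1.56944480e-05]
 [-9.98689181e-01 -2.39049684e-02 -4.52600602e-02]
 [ 4.52467240e-02  1.09875623e-03 -9.98975238e-01]]
355 237 [0.454 0.076 0.077]
345 193 [0.553 0.099 0.071]
320 155 [0.648 0.153 0.003]
385 155 [0.642 0.01  0.065]
318 240 [0.446 0.158 0.075]
392 234 [ 0.463 -0.023 -0.002]
240 260 [0.393 0.337 0.005]
270 155 [0.645 0.272 0.004]
```

View pics/topc.png

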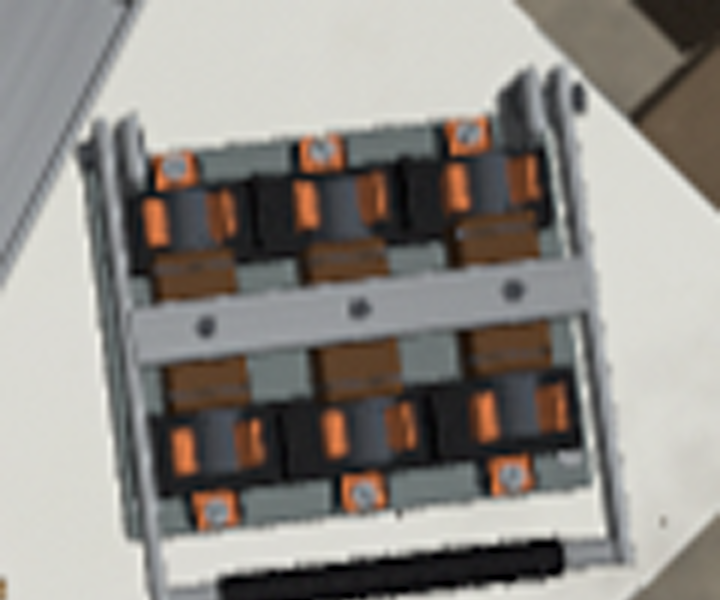

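View pics/scc.png

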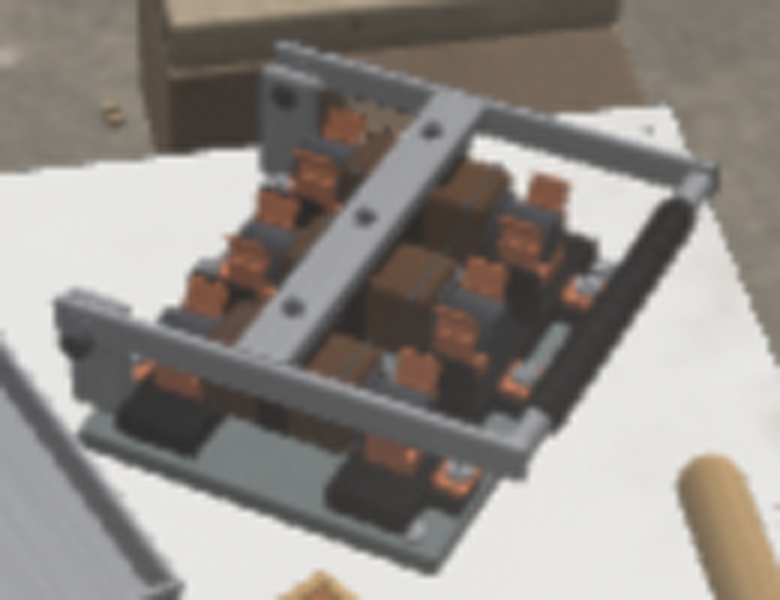

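```bash
cat >> h.py <<'E'
def blobs(m,minA=15):
    n,l,s,c=cv2.connectedComponentsWithStats(m.astype(np.uint8))
    return [(c[i],s[i,4],l==i) for i in range(1,n) if s[i,4]>=minA]
E
python3 - <<'E'
from h import *
f=dict(np.load('/tmp/top.npz'));c=f['color'];P=cloud(f)
S=np.array([(175,165),(322,150),(467,133),(217,510),(363,492),(511,475)])/6+[290,140]-0.4
for u,v in S: print(P[int(round(v)),int(round(u))].round(3))
for h in (0.02,0.03):
    Q=np.array([ray(f,u,v,h) for u,v in S]);print(h,Q.mean(0).round(4), 'hinge-handle dist',np.linalg.norm(Q[:3].mean(0)-Q[3:].mean(0)))
    a=Q[:3].mean(0)-Q[3:].mean(0);b=(Q[0]+Q[3]-Q[2]-Q[5])/2;print(np.degrees(np.arctan2(a[1],a[0])),np.degrees(np.arctan2(-b[0],b[1])),np.linalg.norm(b))
# brown fuse bodies
hsv=cv2.cvtColor(c,cv2.COLOR_RGB2HSV);H,Sa,V=[hsv[...,i].astype(int) for i in range(3)]
reg=np.zeros(H.shape,bool);reg[150:235,305:400]=1
for ce,A,m in blobs(reg&(c[...,0]>1.3*c[...,2])&(V<130),20): print('brown',ce.round(1),A,np.median(P[m],0).round(3))
for ce,A,m in blobs((H>55)&(H<90)&(Sa>100)&(V>60),15): print('green',ce.round(1),A,ray(f,*ce,0.038).round(4), np.median(P[m],0).round(3), cv2.minAreaRect(np.argwhere(m)[:,::-1].astype(np.float32)))
E
```

```text
[0.617 0.156 0.021]
[0.622 0.1   0.023]
[0.63  0.044 0.028]
[0.48  0.137 0.024]
[0.489 0.081 0.021]
[0.497 0.022 0.022]
0.02 [0.5568 0.0894 0.02  ] hinge-handle dist 0.13568981141876682
8.068778923256378 7.904242656088556 0.11565787656046905
0.03 [0.556  0.0906 0.03  ] hinge-handle dist 0.1345165621876571
8.06877892325636 7.904242656088568 0.11465783452836995
brown [397.9 158.9] 25 [ 0.644 -0.037 -0.007]
brown [372. 176.] 189 [0.592 0.035 0.055]
brown [351.5 172.2] 43 [0.603 0.083 0.051]
brown [322.7 182.6] 154 [0.574 0.146 0.056]
brown [346.8 182.9] 100 [0.577 0.094 0.057]
brown [374.2 197.7] 120 [0.544 0.032 0.056]
brown [348.4 202.8] 159 [0.533 0.09  0.056]
brown [323.9 203.7] 115 [0.528 0.145 0.056]
brown [381.5 207.3] 41 [0.524 0.014 0.051]
brown [369.8 209.1] 28 [0.519 0.039 0.044]
brown [356.4 210.8] 40 [0.514 0.071 0.051]
brown [331.1 213.5] 36 [0.507 0.129 0.051]
brown [319.8 214.7] 20 [0.504 0.154 0.05 ]
green [200.8 258.5] 69 [0.3962 0.4245 0.038 ] [0.395 0.424 0.039] ((200.89108276367188, 258.589111328125), (14.229032516479492, 4.577171325683594), 5.710593223571777)
green [226.8 264.8] 64 [0.3834 0.3642 0.038 ] [0.383 0.364 0.04 ] ((226.7050323486328, 264.7780456542969), (13.866337776184082, 4.797003269195557), 12.994616508483887)
green [253.9 275. ] 60 [0.3616 0.3012 0.038 ] [0.361 0.301 0.039] ((253.79412841796875, 274.8235168457031), (13.096923828125, 4.6081767082214355), 14.03624439239502)
```

```bash
python3 - <<'E'
from h import *
f=dict(np.load('/tmp/top.npz'));c=f['color'];P=cloud(f)
save('crate',cv2.resize(c[195:310,165:295],None,fx=5,fy=5,interpolation=cv2.INTER_CUBIC))
save('tray',cv2.resize(c[105:210,220:320],None,fx=5,fy=5,interpolation=cv2.INTER_CUBIC))
E
```

```text
(no output)
```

View pics/crate.png

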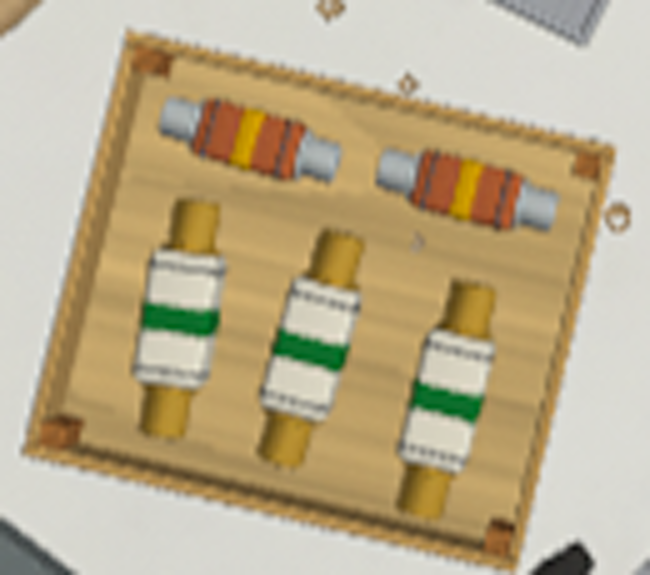

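View pics/tray.png

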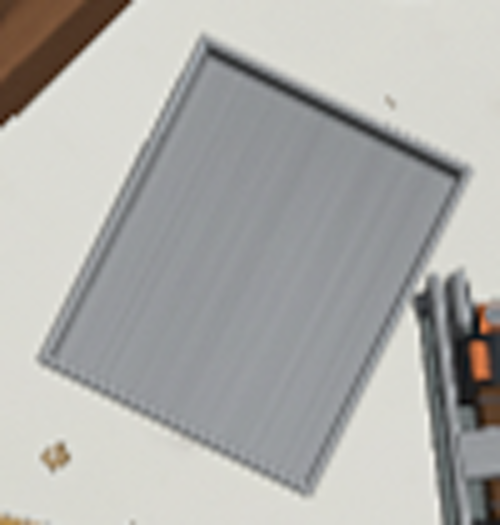

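```bash
cat >> h.py <<'E'
C=np.array([0.5566,0.0896]);YAW=np.radians(8.0)
def base(x,y,z):
    c,s=np.cos(YAW),np.sin(YAW);return np.array([C[0]+c*x-s*y,C[1]+s*x+c*y,z])
def down(yawdeg): # tool x at yaw, z down
    a=np.radians(yawdeg);x=np.array([np.cos(a),np.sin(a),0]);z=np.array([0,0,-1.]);return Ro.from_matrix(np.stack([x,np.cross(z,x),z],1))
def plan(wps,step=0.045,ang=8.0,gain=1.0):
    """wps list of (tcp pos, yawdeg or None); prints rows"""
    o=r.get_obs();p=np.array(o['tcp_pos']);R=Ro.from_rotvec(o['orientation']);dp=[];tw=[]
    for wp in wps:
        tp,yw=wp[0],wp[1];st_=wp[2] if len(wp)>2 else step
        T=down(yw)
        for k in range(60):
            d=np.array(tp)-p;w=(R.inv()*T).as_rotvec(degrees=True)
            if np.linalg.norm(d)<0.0015 and np.linalg.norm(w)<0.8: break
            n=np.linalg.norm(d);d=d*min(1,st_/max(n,1e-9));a=np.linalg.norm(w);w=w*min(1,ang/max(a,1e-9))
            u=np.round(R.inv().apply(d)/0.12*gain,3);q=np.round(w/120,3)
            dp.append(u.tolist());tw.append(q.tolist())
            p=p+R.apply(u*0.12/gain);R=R*Ro.from_rotvec(q*120,degrees=True)
        
    print(len(dp));
    fm=lambda L:'['+','.join('['+','.join(f'{x:.3f}'.rstrip('0').rstrip('.') if abs(x)>=.0005 else '0' for x in v)+']' for v in L)+']'
    for i in range(0,len(dp),20): print('dp',fm(dp[i:i+20]));print('tw',fm(tw[i:i+20]))
def yawnow():
    R=Ro.from_rotvec(r.get_obs()['orientation']).as_matrix();print('yaw',np.degrees(np.arctan2(R[1,0],R[0,0])).round(2),'z',R[:,2].round(4))
E
python3 - <<'E'
from h import *
yawnow();h=base(-.1,0,0)
print(h,base(.072,0,.056))
plan([((.47,-.25,.39),8),((h[0],h[1],.29),8)])
E
```

```text
yaw -67.49 z [-6.0e-04  1.3e-03 -1.0e+00]
[0.45757319 0.07568269 0.        ] [0.6278993  0.09962046 0.056     ]
18
dp [[-0.23,-0.296,0.012],[-0.187,-0.325,0.013],[-0.14,-0.348,0.012],[-0.09,-0.364,0.013],[-0.038,-0.373,0.012],[0.015,-0.374,0.013],[0.067,-0.369,0.012],[0.118,-0.356,0.013],[0.167,-0.336,0.012],[0.114,-0.167,0.007],[0.036,-0.357,0.11],[0.036,-0.357,0.11],[0.036,-0.357,0.11],[0.037,-0.357,0.11],[0.037,-0.357,0.11],[0.036,-0.357,0.109],[0.037,-0.357,0.11],[0.02,-0.204,0.062]]
tw [[0,0,-0.067],[0,0,-0.067],[0,0,-0.067],[0,0,-0.067],[0,0,-0.067],[0,0,-0.067],[0,0,-0.067],[0,0,-0.067],[0,0,-0.067],[-0.001,0,-0.026],[0,0,0],[0,0,0],[0,0,0],[0,0,0],[0,0,0],[0,0,0],[0,0,0],[0,0,0]]
```

>>> apply_moves:
  dp:
    - [-0.23,-0.3,0.01]
    - [-0.19,-0.32,0.01]
    - [-0.14,-0.35,0.01]
    - [-0.09,-0.36,0.01]
    - [-0.04,-0.37,0.01]
    - [0.015,-0.37,0.01]
    - [0.07,-0.37,0.01]
    - [0.12,-0.36,0.01]
    - [0.17,-0.34,0.01]
    - [0.11,-0.17,0.01]
    - [0.04,-0.36,0.11]
    - [0.04,-0.36,0.11]
    - [0.04,-0.36,0.11]
    - [0.04,-0.36,0.11]
    - [0.04,-0.36,0.11]
    - [0.04,-0.36,0.11]
  twist:
    - [0,0,-0.067]
    - [0,0,-0.067]
    - [0,0,-0.067]
    - [0,0,-0.067]
    - [0,0,-0.067]
    - [0,0,-0.067]
    - [0,0,-0.067]
    - [0,0,-0.067]
    - [0,0,-0.067]
    - [0,0,-0.026]
    - [0,0,0]
    - [0,0,0]
    - [0,0,0]
    - [0,0,0]
    - [0,0,0]
    - [0,0,0]
  jaw: [100,100,100,100,100,100,100,100,100,100,100,100,100,100,100,100]

```text
clock: 1.75
tcp_pos: [0.4465, 0.0321, 0.3077]
orientation: [3.126, 0.284, 0.003]
contact_force: [0.6, -0.5, 0.4]
grip_width: 0.0517
```

```bash
python3 - <<'E'
from h import *
st();yawnow();h=base(-.1,0,0)
plan([((h[0],h[1],.29),8)])
E
```

```text
t 1.75 p [0.4465 0.0321 0.3077] f [ 0.6 -0.5  0.4] w 0.0517
yaw 10.39 z [ 0.0021 -0.0027 -1.    ]
2
dp [[0.145,-0.318,0.136],[0.01,-0.024,0.01]]
tw [[0.001,-0.001,0.02],[0,0,0]]
```

>>> apply_moves:
  dp:
    - [0.15,-0.32,0.14]
    - [0.01,-0.02,0.01]
    - [0,0,0]
  twist:
    - [0,0,0.02]
    - [0,0,0]
    - [0,0,0]
  jaw: [100,100,100]

```text
clock: 2.05
tcp_pos: [0.4564, 0.0836, 0.2877]
orientation: [3.133, 0.234, -0.0]
contact_force: [0.1, -0.7, 0.1]
grip_width: 0.0517
```

```bash
python3 - <<'E'
from h import *
st();yawnow();f=r.grab_frame('wrist');save('w1',f['color']);print(f['intrinsics'],f['hand_eye'])
h=base(-.1,0,0)
plan([((h[0],h[1],.217),8,.03)])
E
```

```text
t 2.05 p [0.4564 0.0836 0.2877] f [ 0.1 -0.7  0.1] w 0.0517
yaw 8.54 z [-1.e-04 -3.e-04 -1.e+00]
[[325.1922621    0.         274.19063451]
 [  0.         325.1922621  212.82547697]
 [  0.           0.           1.        ]] [[ 9.99999910e-01 -6.91175205e-05 -4.18259610e-04  5.81714585e-05]
 [ 1.88725214e-04  9.56042152e-01  2.93229207e-01 -7.45519029e-02]
 [ 3.79606542e-04 -2.93229260e-01  9.56042079e-01  3.08232363e-02]
 [ 0.00000000e+00  0.00000000e+00  0.00000000e+00  1.00000000e+00]]
3
dp [[0,0.028,0.248],[0,0.027,0.248],[-0.001,0.011,0.095]]
tw [[0,0,0.004],[0,0,0],[0,0,0]]
```

View pics/w1.png

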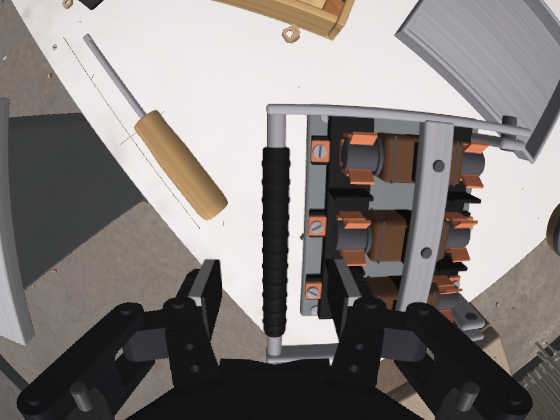

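>>> apply_moves:
  dp:
    - [0,0.03,0.25]
    - [0,0.03,0.25]
    - [0,0.01,0.09]
    - [0,0,0]
    - [0,0,0]
    - [0,0,0]
    - [0,0,0]
    - [0,0,0]
  twist:
    - [0,0,0]
    - [0,0,0]
    - [0,0,0]
    - [0,0,0]
    - [0,0,0]
    - [0,0,0]
    - [0,0,0]
    - [0,0,0]
  jaw: [100,100,100,255,255,255,255,255]
  grip_force: 40

```text
clock: 2.9
tcp_pos: [0.4586, 0.0687, 0.2197]
orientation: [3.131, 0.217, 0.006]
contact_force: [-1.6, 0.5, -5.3]
grip_width: 0.015
```

```bash
python3 - <<'E'
from h import *
o=st();yawnow()
p=np.array(o['tcp_pos']);H=base(.072,0,.056)
rel=base(-.1,0,.062)-H
# arc from shut angle to 1.88
ex=np.array([np.cos(YAW),np.sin(YAW),0]);a0=np.arctan2(.006,-.172)
wps=[]
R=.1721
th0=0
# per-row deltas in (forward ex, up)
ths=np.linspace(0,1.9,39)
pts=[np.array([R*np.cos(a0-t),R*np.sin(a0-t)]) for t in ths]
for a,b in zip(pts[:-1],pts[1:]): print(((b-a)/.12).round(3).tolist(),end=' ')
print(pts[-1],p-np.r_[0,0,.1547]-H, (p-H)[:2]@ex[:2])
E
```

```text
t 2.9 p [0.4586 0.0687 0.2197] f [-1.6  0.5 -5.3] w 0.015
yaw 7.93 z [ 0.0041 -0.0027 -1.    ]
[0.004, 0.072] [0.008, 0.071] [0.011, 0.071] [0.015, 0.07] [0.018, 0.069] [0.022, 0.068] [0.025, 0.067] [0.029, 0.066] [0.032, 0.064] [0.035, 0.063] [0.038, 0.061] [0.041, 0.059] [0.044, 0.057] [0.047, 0.054] [0.049, 0.052] [0.052, 0.049] [0.054, 0.047] [0.057, 0.044] [0.059, 0.041] [0.061, 0.038] [0.063, 0.035] [0.064, 0.032] [0.066, 0.029] [0.067, 0.025] [0.068, 0.022] [0.069, 0.018] [0.07, 0.015] [0.071, 0.011] [0.071, 0.008] [0.072, 0.004] [0.072, 0.001] [0.072, -0.003] [0.071, -0.006] [0.071, -0.01] [0.07, -0.013] [0.07, -0.017] [0.069, -0.02] [0.068, -0.024] [0.06128196 0.16081956] [-0.16930498 -0.03094366  0.00895262] -0.17196384147396554
```

>>> apply_moves:
  dp:
    - [0.004,0,-0.072]
    - [0.008,0,-0.071]
    - [0.011,0,-0.071]
    - [0.015,0,-0.07]
    - [0.018,0,-0.069]
    - [0.022,0,-0.068]
    - [0.025,0,-0.067]
    - [0.029,0,-0.066]
    - [0.032,0,-0.064]
    - [0.035,0,-0.063]
    - [0.038,0,-0.061]
    - [0.041,0,-0.059]
  twist:
    - [0,0,0]
    - [0,0,0]
    - [0,0,0]
    - [0,0,0]
    - [0,0,0]
    - [0,0,0]
    - [0,0,0]
    - [0,0,0]
    - [0,0,0]
    - [0,0,0]
    - [0,0,0]
    - [0,0,0]
  jaw: [255,255,255,255,255,255,255,255,255,255,255,255]

```text
clock: 4.1
tcp_pos: [0.498, 0.0738, 0.3263]
orientation: [-3.132, -0.218, -0.034]
contact_force: [10.5, 1.5, -16.9]
grip_width: 0.0151
```

```bash
cat >> h.py <<'E'
def arc(target,n,off=(0,0)):
    """handle arc from present handle pos to clamp angle target in n rows"""
    o=r.get_obs();R=Ro.from_rotvec(o['orientation']);T=R.as_matrix()
    g=np.array(o['tcp_pos'])+T[:,2]*0.155;H=base(.072,0,.056);ex=np.array([np.cos(YAW),np.sin(YAW),0])
    x=(g-H)@ex;z=(g-H)[2];a=np.arctan2(z,x);a0=np.arctan2(.006,-.172);print('rad',np.hypot(x,z),'theta',a0-a)
    Rr=.1721;cur=np.array([x,z]);L=[]
    for t in np.linspace(a0-a,target,n+1)[1:]:
        b=Rr*np.array([np.cos(a0-t),np.sin(a0-t)]);d=ex*(b-cur)[0]+np.array([0,0,(b-cur)[1]]);cur=b
        L.append((T.T@d/.12).round(3).tolist())
    print(L)
E
python3 - <<'E'
from h import *
st();yawnow();arc(1.9,26)
E
```

```text
t 4.1 p [0.498  0.0738 0.3263] f [ 10.5   1.5 -16.9] w 0.0151
yaw 7.95 z [ 0.0213  0.0035 -0.9998]
rad 0.17292485425064671 theta 0.6952482751120912
[[0.052, -0.0, -0.043], [0.049, -0.0, -0.045], [0.051, -0.0, -0.043], [0.053, -0.0, -0.041], [0.054, -0.0, -0.038], [0.056, -0.0, -0.036], [0.058, -0.0, -0.033], [0.059, -0.0, -0.03], [0.061, -0.0, -0.027], [0.062, -0.0, -0.025], [0.063, -0.0, -0.022], [0.064, -0.0, -0.019], [0.065, -0.0, -0.016], [0.065, -0.0, -0.013], [0.066, -0.0, -0.01], [0.066, -0.0, -0.007], [0.066, -0.0, -0.004], [0.066, -0.0, -0.001], [0.066, -0.0, 0.003], [0.066, -0.0, 0.006], [0.066, -0.0, 0.009], [0.065, -0.0, 0.012], [0.065, -0.0, 0.015], [0.064, -0.0, 0.018], [0.063, -0.0, 0.021], [0.062, -0.0, 0.024]]
```

>>> apply_moves:
  dp:
    - [0.052,0,-0.043]
    - [0.049,0,-0.045]
    - [0.051,0,-0.043]
    - [0.053,0,-0.041]
    - [0.054,0,-0.038]
    - [0.056,0,-0.036]
    - [0.058,0,-0.033]
    - [0.059,0,-0.03]
    - [0.061,0,-0.027]
    - [0.062,0,-0.025]
    - [0.063,0,-0.022]
    - [0.064,0,-0.019]
    - [0.065,0,-0.016]
    - [0.065,0,-0.013]
  twist:
    - [0,-0.005,0]
    - [0,-0.003,0]
    - [0,-0.002,0]
    - [0,-0.002,0]
    - [0,-0.002,0]
    - [0,-0.002,0]
    - [0,-0.002,0]
    - [0,-0.002,0]
    - [0,-0.002,0]
    - [0,-0.002,0]
    - [0,-0.002,0]
    - [0,0,0]
    - [0,0,0]
    - [0,0,0]
  jaw: [255,255,255,255,255,255,255,255,255,255,255,255,255,255]

```text
clock: 5.5
tcp_pos: [0.5949, 0.0881, 0.3821]
orientation: [3.125, 0.219, -0.095]
contact_force: [-3.9, -1.7, -1.0]
grip_width: 0.0147
```

```bash
python3 - <<'E'
from h import *
st();yawnow();arc(1.89,12)
E
```

```text
t 5.5 p [0.5949 0.0881 0.3821] f [-3.9 -1.7 -1. ] w 0.0147
yaw 8.01 z [-0.0597 -0.0116 -0.9981]
rad 0.17690568311021088 theta 1.2864177666789829
[[0.081, -0.0, 0.018], [0.07, 0.0, -0.017], [0.071, 0.0, -0.013], [0.071, 0.0, -0.01], [0.072, 0.0, -0.006], [0.072, 0.0, -0.002], [0.072, 0.0, 0.001], [0.072, -0.0, 0.005], [0.072, -0.0, 0.008], [0.071, -0.0, 0.012], [0.07, -0.0, 0.016], [0.07, -0.0, 0.019]]
```

>>> apply_moves:
  dp:
    - [0.08,0,0.01]
    - [0.07,0,-0.013]
    - [0.071,0,-0.011]
    - [0.071,0,-0.008]
    - [0.072,0,-0.005]
    - [0.072,0,-0.002]
    - [0.072,0,0.001]
    - [0.072,0,0.005]
    - [0.072,0,0.008]
    - [0.071,0,0.012]
    - [0.07,0,0.016]
    - [0.07,0,0.019]
  twist:
    - [0,0.002,0]
    - [0,0.003,0]
    - [0,0.003,0]
    - [0,0.003,0]
    - [0,0.003,0]
    - [0,0.003,0]
    - [0,0.003,0]
    - [0,0.002,0]
    - [0,0,0]
    - [0,0,0]
    - [0,0,0]
    - [0,0,0]
  jaw: [255,255,255,255,255,255,255,255,255,255,255,255]

```text
clock: 6.7
tcp_pos: [0.6978, 0.1038, 0.3802]
orientation: [3.121, 0.218, -0.069]
contact_force: [-62.4, -13.1, 52.7]
grip_width: 0.014
```

```bash
python3 - <<'E'
from h import *
st();yawnow();arc(1.89,3)
E
```

```text
t 6.7 p [0.6978 0.1038 0.3802] f [-62.4 -13.1  52.7] w 0.014
yaw 8.0 z [-0.0429 -0.0154 -0.999 ]
rad 0.18062227918440935 theta 1.8916247504095898
[[-0.022, -0.001, 0.067], [-0.001, 0.0, -0.0], [-0.001, 0.0, -0.0]]
```

>>> apply_moves:
  dp:
    - [-0.02,0,0]
    - [0,0,0]
    - [0,0,0]
    - [0,0,0]
    - [0,0,-0.2]
    - [0,0,-0.4]
  twist:
    - [0,0,0]
    - [0,0,0]
    - [0,0,0]
    - [0,0,0]
    - [0,0,0]
    - [0,0.02,0]
  jaw: [90,90,90,90,90,90]

```text
clock: 7.3
tcp_pos: [0.7022, 0.1035, 0.4501]
orientation: [3.124, 0.217, 0.002]
contact_force: [0.9, -0.4, 0.3]
grip_width: 0.0552
```

```bash
python3 - <<'E'
from h import *
st();yawnow()
f=r.grab_frame('top');save('top1',f['color']);np.savez('/tmp/top1',**f);P=cloud(f)
c=cv2.resize(f['color'][120:250,290:430],None,fx=5,fy=5,interpolation=cv2.INTER_CUBIC);save('top1c',c[:600])
E
```

```text
t 7.3 p [0.7022 0.1035 0.4501] f [ 0.9 -0.4  0.3] w 0.0552
yaw 7.94 z [ 0.002  -0.0095 -1.    ]
```

View pics/top1.png

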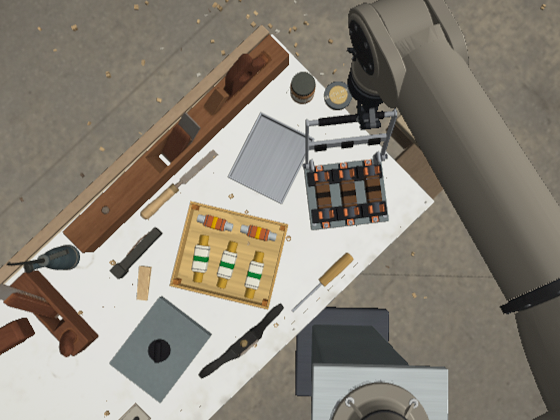

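```bash
python3 - <<'E'
from h import *
f=dict(np.load('/tmp/top1.npz'));c=f['color'];P=cloud(f)
print(r.get_obs()['joints'])
save('top1c',cv2.resize(c[145:245,295:405],None,fx=6,fy=6,interpolation=cv2.INTER_CUBIC)[:600])
for t in [base(0,.058,.056),base(0,0,.056),base(0,-.058,.056)]:
    q=f['R']@t+f['t'];q=f['intrinsics']@q;print(q[:2]/q[2],t)
hsv=cv2.cvtColor(c,cv2.COLOR_RGB2HSV)
m=(abs(P[...,2]-.056)<.006)&(c[...,0]<130)&(c[...,0].astype(int)>1.4*c[...,2])
m[:150]=0;m[240:]=0;m[:,:300]=0;m[:,400:]=0
m=cv2.morphologyEx(m.astype(np.uint8),cv2.MORPH_OPEN,np.ones((3,3)))
for ce,A,mm in blobs(m,60):
    rc=cv2.minAreaRect(np.argwhere(mm)[:,::-1].astype(np.float32));print(ce.round(1),A,rc,ray(f,*rc[0],.056).round(4))
# tray
g=(cv2.cvtColor(c,cv2.COLOR_RGB2GRAY)<185).astype(np.uint8);g[:105]=0;g[210:]=0;g[:,:222]=0;g[:,309:]=0
g=cv2.morphologyEx(g,cv2.MORPH_OPEN,np.ones((5,5)))
b=max(blobs(g,500),key=lambda b:b[1]);rc=cv2.minAreaRect(np.argwhere(b[2])[:,::-1].astype(np.float32));print(b[1],rc)
bx=cv2.boxPoints(rc);print([ray(f,*q,.02).round(4).tolist() for q in bx],ray(f,*rc[0],.015))
E
```

```text
[ 0.08878703  0.54291927 -0.50839718  1.36817934  0.27836659  1.28151015
 -0.29523421]
[323.28752692 194.80683473] [0.54852796 0.14703555 0.056     ]
[348.56160314 191.87526435] [0.5566 0.0896 0.056 ]
[373.8220892  188.94527031] [0.56467204 0.03216445 0.056     ]
[372.7 181.1] 139 ((372.5, 180.5), (11.0, 13.0), 90.0) [0.5839 0.0355 0.056 ]
[347.4 185.7] 147 ((347.5, 185.5), (11.0, 13.0), 90.0) [0.5711 0.0923 0.056 ]
[322.7 187.8] 127 ((322.5, 187.5), (11.0, 13.0), 90.0) [0.5652 0.1492 0.056 ]
[374.4 195.7] 148 ((374.0, 195.5), (11.0, 14.0), 90.0) [0.5497 0.0315 0.056 ]
[349.2 200.2] 139 ((349.0, 200.5), (11.0, 12.0), 90.0) [0.5369 0.0882 0.056 ]
[324.  201.7] 129 ((323.5, 202.0), (10.0, 13.0), 90.0) [0.5321 0.1462 0.056 ]
4564 ((275.9000244140625, 159.70001220703125), (72.89581298828125, 74.68466186523438), 26.56505012512207)
[[0.5883, 0.3728, 0.02], [0.7491, 0.2983, 0.02], [0.675, 0.1423, 0.02], [0.5152, 0.2175, 0.02]] [0.63230252 0.25781926 0.015     ]
```

View pics/top1c.png

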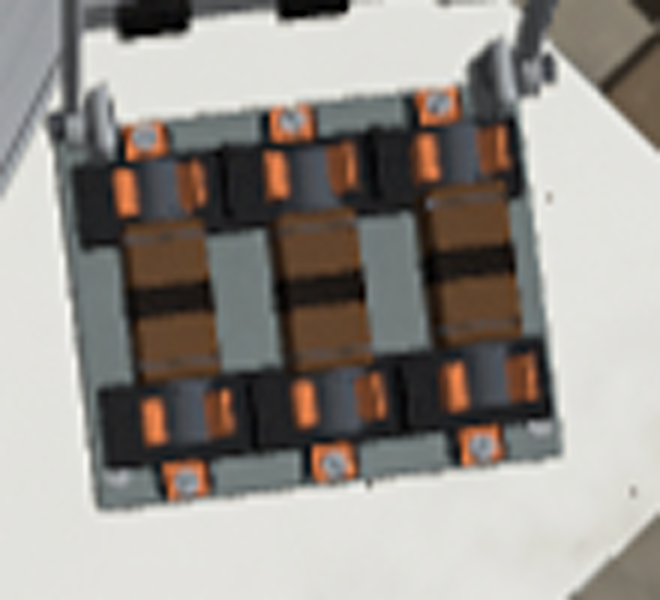

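```bash
python3 - <<'E'
from h import *
f=dict(np.load('/tmp/top1.npz'))
q=np.array([(205,40),(468,172),(308,492),(42,358)])/5+[220,105]-.4
W=np.array([ray(f,*a,.022) for a in q]);print(W.round(4),W.mean(0))
d=W[0]-W[3]+W[1]-W[2];print(np.degrees(np.arctan2(d[1],d[0])),[np.linalg.norm(W[i]-W[(i+1)%4]) for i in range(4)])
p=base(-.001,.058,.0);print(p)
plan([((p[0],p[1],.33),-82)])
E
```

```text
[[0.7424 0.2966 0.022 ]
 [0.6825 0.1709 0.022 ]
 [0.5295 0.2427 0.022 ]
 [0.5896 0.3693 0.022 ]] [0.63599111 0.26988296 0.022     ]
-25.289898020653563 [np.float64(0.1392501526987431), np.float64(0.16900092391111532), np.float64(0.1401160302234898), np.float64(0.16920652887987048)]
[0.54753769 0.14689637 0.        ]
12
dp [[-0.272,-0.116,0.231],[-0.285,-0.077,0.231],[-0.292,-0.036,0.232],[-0.294,0.005,0.233],[-0.186,0.03,0.15],[0,0,0],[0,0,0],[0,0,0],[0,0,0],[0,0,0],[0,0,0],[0,0,0]]
tw [[0,-0.001,0.067],[0,-0.001,0.067],[0,-0.001,0.067],[0,-0.001,0.067],[0,-0.001,0.067],[-0.001,-0.001,0.067],[0,-0.001,0.067],[0,-0.001,0.067],[-0.001,0,0.067],[0,-0.001,0.067],[-0.001,0,0.067],[0,0,0.012]]
```

>>> apply_moves:
  dp:
    - [-0.27,-0.12,0]
    - [-0.28,-0.08,0.2]
    - [-0.29,-0.04,0.25]
    - [-0.29,0,0.25]
    - [-0.19,0.03,0.25]
    - [0,0,0.13]
    - [0,0,0]
    - [0,0,0]
    - [0,0,0]
    - [0,0,0]
    - [0,0,0]
    - [0,0,0]
  twist:
    - [0,-0.001,0.067]
    - [0,-0.001,0.067]
    - [0,-0.001,0.067]
    - [0,-0.001,0.067]
    - [0,-0.001,0.067]
    - [0,-0.001,0.067]
    - [0,-0.001,0.067]
    - [0,0,0.067]
    - [0,0,0.067]
    - [0,0,0.067]
    - [0,0,0.067]
    - [0,0,0.012]
  jaw: [122,122,122,122,122,122,122,122,122,122,122,122]

```text
clock: 8.55
tcp_pos: [0.5542, 0.1548, 0.3326]
orientation: [-2.274, 2.109, -0.038]
contact_force: [-0.4, 0.6, 0.0]
grip_width: 0.0447
```

```bash
python3 - <<'E'
from h import *
o=st();yawnow();print(o['joints'][6]);f=r.grab_frame('wrist');save('w2',f['color'])
p=base(-.001,.058,.0)
plan([((p[0],p[1],.26),-82),((p[0],p[1],.203),-82,.02)])
E
```

```text
t 8.55 p [0.5542 0.1548 0.3326] f [-0.4  0.6  0. ] w 0.0447
yaw -85.67 z [ 0.0449  0.0125 -0.9989]
-1.979825916581828
5
dp [[0.041,0.054,0.369],[0.023,0.025,0.234],[0,0,0.167],[0,0,0.167],[0,0,0.141]]
tw [[-0.022,0.004,-0.03],[0,0,0],[0,0,0],[0,0,0],[0,0,0]]
```

View pics/w2.png

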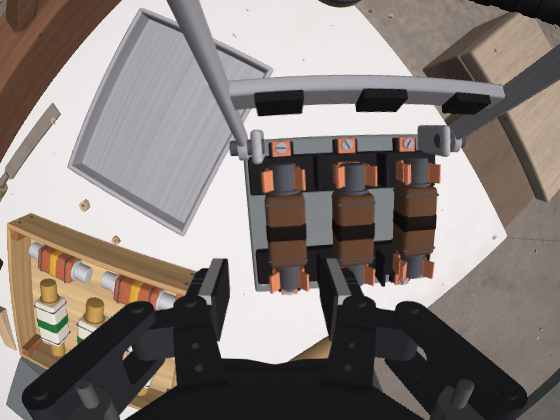

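>>> apply_moves:
  dp:
    - [0.04,0.054,0.25]
    - [0.02,0.02,0.18]
    - [0,0,0]
  twist:
    - [-0.022,0.004,-0.03]
    - [0,0,0]
    - [0,0,0]
  jaw: [122,122,122]

```text
clock: 8.9
tcp_pos: [0.5492, 0.1479, 0.2812]
orientation: [-2.382, 2.042, -0.005]
contact_force: [-1.5, -0.2, 0.3]
grip_width: 0.0444
```

```bash
python3 - <<'E'
from h import *
st();yawnow()
p=base(-.001,.058,.0)
plan([((p[0],p[1],.25),-82),((p[0],p[1],.203),-82,.02)])
E
```

```text
t 8.9 p [0.5492 0.1479 0.2812] f [-1.5 -0.2  0.3] w 0.0444
yaw -81.23 z [ 0.0052  0.0011 -1.    ]
4
dp [[0.006,0.016,0.26],[0,0,0.167],[0,0,0.167],[0.001,0,0.058]]
tw [[-0.003,0,0.006],[0,0,0],[0,0,0],[0,0,0]]
```

>>> apply_moves:
  dp:
    - [0.006,0.016,0.26]
    - [0,0,0.17]
    - [0,0,0.16]
    - [0,0,0.06]
    - [0,0,0]
    - [0,0,0]
    - [0,0,0]
    - [0,0,0]
  twist:
    - [-0.002,0,-0.005]
    - [0,0,0]
    - [0,0,0]
    - [0,0,0]
    - [0,0,0]
    - [0,0,0]
    - [0,0,0]
    - [0,0,0]
  jaw: [122,122,122,122,122,255,255,255]
  grip_force: 60

```text
clock: 9.7
tcp_pos: [0.5526, 0.1477, 0.2081]
orientation: [-2.397, 2.014, -0.011]
contact_force: [0.8, -1.4, -5.4]
grip_width: 0.0306
```

```bash
python3 - <<'E'
from h import *
st();yawnow()
E
```

```text
t 9.7 p [0.5526 0.1477 0.2081] f [ 0.8 -1.4 -5.4] w 0.0306
yaw -80.06 z [ 0.0124  0.0039 -0.9999]
```

```bash
cat >> h.py <<'E'
TC=np.array([.636,.270]);TY=-25.3
def tray(x,y,z=0):
    a=np.radians(TY);return np.array([TC[0]+np.cos(a)*x-np.sin(a)*y,TC[1]+np.sin(a)*x+np.cos(a)*y,z])
E
python3 - <<'E'
from h import *
o=st();p=o['tcp_pos'];s=tray(.049,.008);print(s)
plan([((p[0],p[1],.225),-80,.012),((p[0],p[1],.34),-80),((.56,.25,.34),TY),((s[0],s[1],.33),TY)])
E
```

```text
t 9.7 p [0.5526 0.1477 0.2081] f [ 0.8 -1.4 -5.4] w 0.0306
[0.68371891 0.25629213 0.        ]
15
dp [[0,-0.001,-0.1],[0,0,-0.041],[0,0,-0.375],[0,0,-0.375],[0,-0.001,-0.208],[-0.364,-0.092,0],[-0.347,-0.142,0],[-0.09,-0.052,0],[0,0,0],[0,0,0],[0,0,0],[0,0,0],[0.329,-0.177,0.03],[0.329,-0.177,0.03],[0.251,-0.134,0.023]]
tw [[-0.006,0.001,-0.001],[0,0,0],[0,0,0],[0,0,0],[0,0,0],[0,0,-0.067],[0,0,-0.067],[0,0,-0.067],[0,0,-0.067],[0,0,-0.067],[0,0,-0.067],[0,0,-0.053],[0,0,0],[0,0,0],[0,0,0]]
```

>>> apply_moves:
  dp:
    - [0,0,-0.1]
    - [0,0,-0.1]
    - [0,0,-0.3]
    - [0,0,-0.375]
    - [0,0,-0.25]
    - [0,0,0]
  twist:
    - [0,0,0]
    - [0,0,0]
    - [0,0,0]
    - [0,0,0]
    - [0,0,0]
    - [0,0,0]
  jaw: [255,255,255,255,255,255]

```text
clock: 10.3
tcp_pos: [0.5508, 0.1489, 0.355]
orientation: [-2.396, 2.006, -0.014]
contact_force: [0.3, -0.3, -1.2]
grip_width: 0.0311
```

```bash
python3 - <<'E'
from h import *
o=st();p=o['tcp_pos'];s=tray(.049,.008);yawnow()
f=r.grab_frame('wrist');save('w3',f['color'])
plan([((.56,.25,.34),TY),((s[0],s[1],.33),TY)])
E
```

```text
t 10.3 p [0.5508 0.1489 0.355 ] f [ 0.3 -0.3 -1.2] w 0.0311
yaw -79.88 z [ 0.0177  0.0074 -0.9998]
10
dp [[-0.358,-0.099,0.052],[-0.341,-0.148,0.051],[-0.088,-0.054,0.014],[0,0,0],[0,0,0],[0,0,0],[0,0,0],[0.329,-0.177,0.031],[0.33,-0.176,0.03],[0.251,-0.135,0.023]]
tw [[-0.001,0,-0.067],[-0.001,0,-0.067],[-0.001,0,-0.067],[-0.001,-0.001,-0.067],[-0.001,-0.001,-0.067],[-0.002,0,-0.067],[-0.001,0,-0.053],[0,0,0],[0,0,0],[0,0,0]]
```

View pics/w3.png

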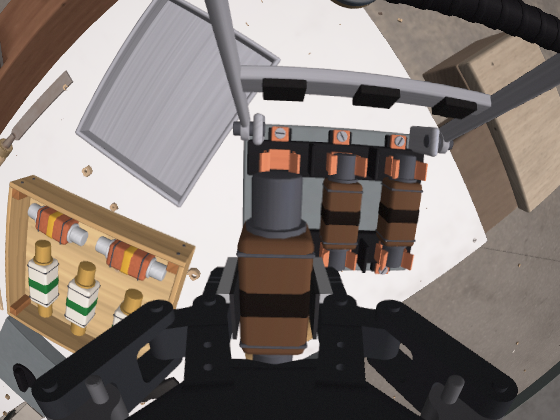

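>>> apply_moves:
  dp:
    - [-0.36,-0.1,0.05]
    - [-0.34,-0.15,0.05]
    - [-0.09,-0.05,0.01]
    - [0,0,0]
    - [0,0,0]
    - [0,0,0]
    - [0,0,0]
    - [0.33,-0.18,0.03]
    - [0.33,-0.18,0.03]
    - [0.25,-0.14,0.02]
    - [0,0,0]
  twist:
    - [-0.001,0,-0.067]
    - [-0.001,0,-0.067]
    - [-0.001,0,-0.067]
    - [-0.001,0,-0.067]
    - [-0.001,0,-0.067]
    - [-0.002,0,-0.067]
    - [-0.001,0,-0.053]
    - [0,0,0]
    - [0,0,0]
    - [0,0,0]
    - [0,0,0]
  jaw: [255,255,255,255,255,255,255,255,255,255,255]

```text
clock: 11.45
tcp_pos: [0.6805, 0.2668, 0.3215]
orientation: [3.068, -0.612, -0.013]
contact_force: [-0.0, -0.2, -1.4]
grip_width: 0.0309
```

```bash
python3 - <<'E'
from h import *
o=st();p=o['tcp_pos'];s=tray(.049,.008);yawnow()
f=r.grab_frame('wrist');save('w4',f['color'])
plan([((s[0],s[1],.25),TY),((s[0],s[1],.195),TY,.03)])
E
```

```text
t 11.45 p [0.6805 0.2668 0.3215] f [-0.  -0.2 -1.4] w 0.0309
yaw -22.58 z [-0.0104 -0.0111 -0.9999]
4
dp [[0.049,0.037,0.37],[0.029,0.024,0.225],[0,0,0.25],[0,-0.001,0.208]]
tw [[0.007,0.003,0.023],[0,0,0],[0,0,0],[0,0,0]]
```

View pics/w4.png

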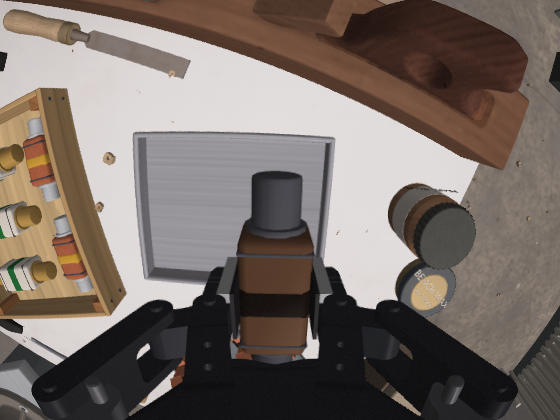

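```bash
cat >> h.py <<'E'
def wproj(X,f,o):
    R=Ro.from_rotvec(o['orientation']).as_matrix();q=R.T@(np.array(X)-o['tcp_pos']);he=f['hand_eye'];c=he[:3,:3].T@(q-he[:3,3])
    th=np.arctan2(np.hypot(c[0],c[1]),c[2]);k=f['intrinsics'];rr=k[0,0]*th;ph=np.arctan2(c[1],c[0]);return np.array([k[0,2]+rr*np.cos(ph),k[1,2]+rr*np.sin(ph)])
def wray(u,v,f,o,h):
    k=f['intrinsics'];x=u-k[0,2];y=v-k[1,2];rr=np.hypot(x,y);th=rr/k[0,0];s=np.sin(th)/max(rr,1e-9)
    he=f['hand_eye'];d=he[:3,:3]@np.array([x*s,y*s,np.cos(th)]);R=Ro.from_rotvec(o['orientation']).as_matrix()
    d=R@d;c=R@he[:3,3]+o['tcp_pos'];return c+d*(h-c[2])/d[2]
E
python3 - <<'E'
from h import *
o=st();f=r.grab_frame('wrist')
for x,y in [(-.085,.07),(.085,.07),(.085,-.07),(-.085,-.07)]: print(wproj(tray(x,y,.022),f,o).round(0))
for u,v in [(135,133),(334,139),(150,278)]: print(wray(u,v,f,o,.022).round(4))
E
```

```text
t 11.5 p [0.6787 0.2672 0.3214] f [-0.7  0.5 -1.7] w 0.0312
[136. 133.]
[335. 139.]
[319. 288.]
[147. 277.]
[0.588 0.37  0.022]
[0.7422 0.2969 0.022 ]
[0.5317 0.2406 0.022 ]
```

Tray estimate agrees with the wrist view within 2 mm. Lower.

>>> apply_moves:
  dp:
    - [0.05,0.04,0.37]
    - [0.03,0.025,0.22]
    - [0,0,0.15]
    - [0,0,0.15]
    - [0,0,0.1]
    - [0,0,0]
  twist:
    - [0.007,0.003,0.022]
    - [0,0,0]
    - [0,0,0]
    - [0,0,0]
    - [0,0,0]
    - [0,0,0]
  jaw: [255,255,255,255,255,255]

```text
clock: 12.15
tcp_pos: [0.6774, 0.2595, 0.2005]
orientation: [-3.066, 0.674, 0.005]
contact_force: [-0.7, -0.5, -1.5]
grip_width: 0.0308
```

```bash
python3 - <<'E'
from h import *
o=st();p=o['tcp_pos'];s=tray(.049,.008);yawnow();print(s)
E
```

```text
t 12.15 p [0.6774 0.2595 0.2005] f [-0.7 -0.5 -1.5] w 0.0308
yaw -24.81 z [-0.0025  0.0025 -1.    ]
[0.68371891 0.25629213 0.        ]
```

>>> apply_moves:
  dp:
    - [0.04,0,0.06]
    - [0.01,0,0.03]
    - [0,0,0.01]
    - [0,0,0]
    - [0,0,0]
    - [0,0,0]
    - [0,0,-0.1]
    - [0,0,-0.4]
    - [0,0,-0.4]
    - [0,0,-0.2]
  twist:
    - [0,0,0]
    - [0,0,0]
    - [0,0,0]
    - [0,0,0]
    - [0,0,0]
    - [0,0,0]
    - [0,0,0]
    - [0,0,0]
    - [0,0,0]
    - [0,0,0]
  jaw: [255,255,255,140,140,140,140,140,122,122]

```text
clock: 13.15
tcp_pos: [0.6833, 0.2573, 0.3266]
orientation: [-3.066, 0.673, 0.005]
contact_force: [0.4, -0.2, -0.4]
grip_width: 0.0446
```

```bash
python3 - <<'E'
from h import *
o=st();yawnow();f=r.grab_frame('wrist');save('w5',f['color'])
p=base(-.004,0,0)
plan([((.57,.24,.34),-82),((p[0],p[1],.30),-82)])
E
```

```text
t 13.15 p [0.6833 0.2573 0.3266] f [ 0.4 -0.2 -0.4] w 0.0446
yaw -24.75 z [-0.0026  0.0035 -1.    ]
12
dp [[-0.311,0.207,-0.031],[-0.279,0.248,-0.032],[-0.14,0.165,-0.018],[0,0,0],[0,0,0],[0,0,0],[0,0,0],[0,0,0],[0.351,0.091,0.095],[0.351,0.091,0.096],[0.351,0.091,0.095],[0.173,0.045,0.047]]
tw [[0,0,0.067],[0,0,0.067],[0,0,0.067],[-0.001,0,0.067],[0,0.001,0.067],[-0.001,0,0.067],[0,0.001,0.067],[0,0,0.008],[0,0,0],[0,0,0],[0,0,0],[0,0,0]]
```

View pics/w5.png

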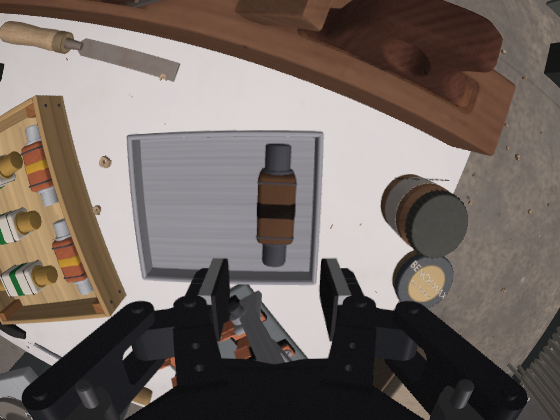

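>>> apply_moves:
  dp:
    - [-0.31,0.21,-0.03]
    - [-0.28,0.25,-0.03]
    - [-0.14,0.165,-0.02]
    - [0,0,0]
    - [0,0,0]
    - [0,0,0]
    - [0,0,0]
    - [0.35,0.09,0.095]
    - [0.35,0.09,0.095]
    - [0.35,0.09,0.095]
    - [0.17,0.045,0.05]
    - [0,0,0]
  twist:
    - [0,0,0.067]
    - [0,0,0.067]
    - [0,0,0.067]
    - [0,0,0.067]
    - [0,0,0.067]
    - [0,0,0.067]
    - [0,0,0.05]
    - [0,0,0]
    - [0,0,0]
    - [0,0,0]
    - [0,0,0]
    - [0,0,0]
  jaw: [122,122,122,122,122,122,122,122,122,122,122,122]

```text
clock: 14.4
tcp_pos: [0.5496, 0.089, 0.3102]
orientation: [-2.37, 2.021, -0.007]
contact_force: [-0.7, -0.1, 0.6]
grip_width: 0.0446
```

```bash
python3 - <<'E'
from h import *
st();yawnow()
p=base(-.004,0,.0)
plan([((p[0],p[1],.25),-82),((p[0],p[1],.203),-82,.02)])
E
```

```text
t 14.4 p [0.5496 0.089  0.3102] f [-0.7 -0.1  0.6] w 0.0446
yaw -80.92 z [ 0.021   0.0173 -0.9996]
5
dp [[0.008,-0.01,0.375],[0.001,-0.006,0.127],[0,0,0.167],[0,0,0.167],[0,0,0.058]]
tw [[-0.011,0.007,0.009],[0,0,0],[0,0,0],[0,0,0],[0,0,0]]
```

>>> apply_moves:
  dp:
    - [0.008,-0.01,0.37]
    - [0,-0.006,0.13]
    - [0,0,0.17]
    - [0,0,0.17]
    - [0,0,0.06]
    - [0,0,0.01]
    - [0,0,0]
    - [0,0,0]
    - [0,0,0]
  twist:
    - [-0.011,0.007,0.009]
    - [0,0,0]
    - [0,0,0]
    - [0,0,0]
    - [0,0,0]
    - [0,0,0]
    - [0,0,0]
    - [0,0,0]
    - [0,0,0]
  jaw: [122,122,122,122,122,122,255,255,255]

```text
clock: 15.3
tcp_pos: [0.5577, 0.0913, 0.2072]
orientation: [-2.365, 2.058, -0.018]
contact_force: [-0.3, -0.8, -3.9]
grip_width: 0.0306
```

```bash
python3 - <<'E'
from h import *
st();yawnow()
E
```

```text
t 15.3 p [0.5577 0.0913 0.2072] f [-0.3 -0.8 -3.9] w 0.0306
yaw -82.06 z [ 0.0129 -0.0029 -0.9999]
```

>>> apply_moves:
  dp:
    - [0,0,-0.1]
    - [0,0,-0.1]
    - [0,0,-0.3]
    - [0,0,-0.375]
    - [0,0,-0.25]
    - [0,0,0]
  twist:
    - [-0.003,0,0]
    - [-0.003,0,0]
    - [0,0,0]
    - [0,0,0]
    - [0,0,0]
    - [0,0,0]
  jaw: [255,255,255,255,255,255]

```text
clock: 15.9
tcp_pos: [0.5579, 0.0963, 0.3513]
orientation: [-2.371, 2.054, -0.006]
contact_force: [0.9, 1.1, -1.0]
grip_width: 0.0308
```

```bash
python3 - <<'E'
from h import *
o=st();s=tray(.0,.006);yawnow();print(s)
plan([((.56,.23,.345),TY),((s[0],s[1],.33),TY)])
E
```

```text
t 15.9 p [0.5579 0.0963 0.3513] f [ 0.9  1.1 -1. ] w 0.0308
yaw -81.8 z [ 0.0063  0.0013 -1.    ]
[0.63856415 0.2754245  0.        ]
10
dp [[-0.37,-0.059,0.018],[-0.358,-0.11,0.018],[-0.331,-0.155,0.018],[0,0,0],[0,0,0],[0,0,0],[0,0,0],[0.209,-0.305,0.061],[0.211,-0.304,0.061],[0.01,-0.014,0.002]]
tw [[0,0,-0.067],[0,0,-0.067],[-0.001,0,-0.067],[0,0,-0.067],[0,-0.001,-0.067],[-0.001,0,-0.067],[0,-0.001,-0.067],[-0.001,0,-0.002],[0,0,0],[0,0,0]]
```

>>> apply_moves:
  dp:
    - [-0.37,-0.06,0.02]
    - [-0.36,-0.11,0.02]
    - [-0.33,-0.155,0.02]
    - [0,0,0]
    - [0,0,0]
    - [0,0,0]
    - [0,0,0]
    - [0.21,-0.3,0.06]
    - [0.21,-0.3,0.06]
    - [0.01,-0.01,0]
    - [0,0,0]
  twist:
    - [0,0,-0.067]
    - [0,0,-0.067]
    - [0,0,-0.067]
    - [0,0,-0.067]
    - [0,0,-0.067]
    - [0,0,-0.067]
    - [0,0,-0.055]
    - [0,0,0]
    - [0,0,0]
    - [0,0,0]
    - [0,0,0]
  jaw: [255,255,255,255,255,255,255,255,255,255,255]

```text
clock: 17.0
tcp_pos: [0.6332, 0.2885, 0.3286]
orientation: [-3.062, 0.665, -0.003]
contact_force: [-0.1, -0.5, -0.7]
grip_width: 0.0307
```

```bash
python3 - <<'E'
from h import *
o=r.get_obs();f=r.grab_frame('wrist');save('w6',f['color']);o=st();s=tray(.0,.006);yawnow();print(s)
for x,y in [(-.085,.07),(.085,.07),(.085,-.07),(-.085,-.07)]: print(wproj(tray(x,y,.022),f,o).round(0),end='')
plan([((s[0],s[1],.25),TY),((s[0],s[1],.2),TY,.02)])
E
```

```text
t 17.05 p [0.6328 0.2884 0.3285] f [-0.6  1.1 -1.4] w 0.0311
yaw -24.49 z [ 0.0035  0.0079 -1.    ]
[0.63856415 0.2754245  0.        ]
[189. 143.][384. 147.][368. 289.][198. 287.]5
dp [[0.05,0.048,0.369],[0.039,0.033,0.285],[0,0,0.167],[0,0,0.167],[0,0,0.083]]
tw [[-0.004,0,0.007],[0,0,0],[0,0,0],[0,0,0],[0,0,0]]
```

View pics/w6.png

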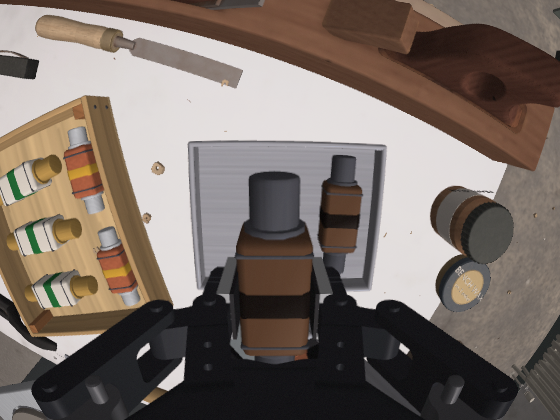

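>>> apply_moves:
  dp:
    - [0.05,0.05,0.37]
    - [0.04,0.035,0.28]
    - [0,0,0.16]
    - [0,0,0.1]
    - [0,0,0]
  twist:
    - [-0.004,0,0.007]
    - [0,0,0]
    - [0,0,0]
    - [0,0,0]
    - [0,0,0]
  jaw: [255,255,255,255,255]

```text
clock: 17.55
tcp_pos: [0.6356, 0.2744, 0.2194]
orientation: [-3.063, 0.687, -0.003]
contact_force: [0.1, -1.1, -1.6]
grip_width: 0.031
```

```bash
python3 - <<'E'
from h import *
o=st();yawnow();s=tray(.0,.006)
plan([((s[0],s[1],.191),TY,.02)])
E
```

```text
t 17.55 p [0.6356 0.2744 0.2194] f [ 0.1 -1.1 -1.6] w 0.031
yaw -25.29 z [ 0.0026  0.0019 -1.    ]
2
dp [[0.013,-0.013,0.166],[0.005,-0.005,0.07]]
tw [[-0.001,-0.001,0],[0,0,0]]
```

>>> apply_moves:
  dp:
    - [0.013,-0.01,0.16]
    - [0.005,-0.005,0.07]
    - [0,0,0.01]
    - [0,0,0]
    - [0,0,0]
    - [0,0,0]
    - [0,0,-0.1]
    - [0,0,-0.4]
    - [0,0,-0.4]
    - [0,0,-0.2]
  twist:
    - [0,0,0]
    - [0,0,0]
    - [0,0,0]
    - [0,0,0]
    - [0,0,0]
    - [0,0,0]
    - [0,0,0]
    - [0,0,0]
    - [0,0,0]
    - [0,0,0]
  jaw: [255,255,255,140,140,140,140,140,122,122]

```text
clock: 18.55
tcp_pos: [0.6377, 0.2757, 0.3288]
orientation: [-3.062, 0.685, -0.005]
contact_force: [0.6, 0.4, -1.1]
grip_width: 0.0445
```

```bash
python3 - <<'E'
from h import *
o=st();yawnow();f=r.grab_frame('wrist');save('w7',f['color'])
p=base(-.000,-.058,0)
plan([((.56,.22,.34),-82),((p[0],p[1],.30),-82)])
E
```

```text
t 18.55 p [0.6377 0.2757 0.3288] f [ 0.6  0.4 -1.1] w 0.0445
yaw -25.21 z [ 0.0038  0.0035 -1.    ]
12
dp [[-0.182,0.326,-0.032],[-0.134,0.349,-0.032],[-0.013,0.057,-0.004],[0,0,0],[0,0,0],[0,0,0],[0,0,0],[0.364,0.045,0.078],[0.364,0.042,0.078],[0.364,0.042,0.077],[0.364,0.043,0.077],[0.099,0.011,0.021]]
tw [[-0.001,0,0.067],[-0.001,0,0.067],[-0.001,0,0.067],[-0.001,0,0.067],[0,0,0.067],[-0.001,0,0.067],[0,-0.001,0.067],[0,0,0.004],[0,0,0],[0,0,0],[0,0,0],[0,0,0]]
```

View pics/w7.png

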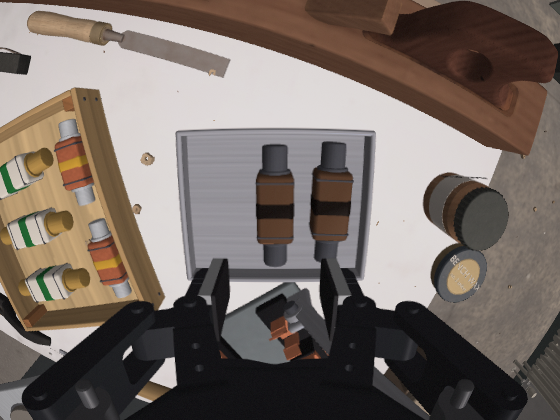

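>>> apply_moves:
  dp:
    - [-0.18,0.33,-0.03]
    - [-0.13,0.35,-0.03]
    - [-0.01,0.06,0]
    - [0,0,0]
    - [0,0,0]
    - [0,0,0]
    - [0,0,0]
    - [0.36,0.045,0.08]
    - [0.36,0.04,0.08]
    - [0.36,0.04,0.08]
    - [0.36,0.04,0.08]
    - [0.1,0.01,0.02]
    - [0,0,0]
  twist:
    - [0,0,0.067]
    - [0,0,0.067]
    - [0,0,0.067]
    - [0,0,0.067]
    - [0,0,0.067]
    - [0,0,0.067]
    - [0,0,0.055]
    - [0,0,0]
    - [0,0,0]
    - [0,0,0]
    - [0,0,0]
    - [0,0,0]
    - [0,0,0]
  jaw: [122,122,122,122,122,122,122,122,122,122,122,122,122]

```text
clock: 19.9
tcp_pos: [0.5638, 0.0293, 0.3119]
orientation: [-2.341, 2.038, -0.023]
contact_force: [0.1, 0.5, 0.2]
grip_width: 0.0445
```

```bash
python3 - <<'E'
from h import *
st();yawnow()
p=base(-.0,-.058,.0)
plan([((p[0],p[1],.25),-82),((p[0],p[1],.203),-82,.02)])
E
```

```text
t 19.9 p [0.5638 0.0293 0.3119] f [0.1 0.5 0.2] w 0.0445
yaw -82.06 z [ 0.0359  0.0185 -0.9992]
5
dp [[-0.011,0.007,0.375],[-0.007,-0.003,0.141],[0,0,0.167],[0.001,0,0.167],[0,0,0.058]]
tw [[-0.018,0.006,-0.001],[0,0,0],[0,0,0],[0,0,0],[0,0,0]]
```

>>> apply_moves:
  dp:
    - [-0.011,0.007,0.37]
    - [-0.007,0,0.14]
    - [0,0,0.17]
    - [0,0,0.17]
    - [0,0,0.06]
    - [0,0,0.01]
    - [0,0,0]
    - [0,0,0]
    - [0,0,0]
  twist:
    - [-0.018,0.006,0]
    - [0,0,0]
    - [0,0,0]
    - [0,0,0]
    - [0,0,0]
    - [0,0,0]
    - [0,0,0]
    - [0,0,0]
    - [0,0,0]
  jaw: [122,122,122,122,122,122,255,255,255]

```text
clock: 20.8
tcp_pos: [0.5697, 0.0355, 0.2077]
orientation: [-2.369, 2.056, -0.021]
contact_force: [0.6, -2.6, -6.6]
grip_width: 0.0305
```

```bash
python3 - <<'E'
from h import *
st();yawnow();print(base(0,-.058,0))
E
```

```text
t 20.8 p [0.5697 0.0355 0.2077] f [ 0.6 -2.6 -6.6] w 0.0305
yaw -81.89 z [ 0.0134 -0.0052 -0.9999]
[0.56467204 0.03216445 0.        ]
```

>>> apply_moves:
  dp:
    - [0,0,-0.1]
    - [0,0,-0.1]
    - [0,0,-0.3]
    - [0,0,-0.375]
    - [0,0,-0.25]
    - [0,0,0]
  twist:
    - [-0.003,0,0]
    - [-0.003,0,0]
    - [0,0,0]
    - [0,0,0]
    - [0,0,0]
    - [0,0,0]
  jaw: [255,255,255,255,255,255]

```text
clock: 21.4
tcp_pos: [0.5693, 0.044, 0.3503]
orientation: [2.382, -2.048, 0.005]
contact_force: [-0.8, -0.2, -1.3]
grip_width: 0.0309
```

```bash
python3 - <<'E'
from h import *
o=st();s=tray(-.048,.004);yawnow();print(s)
plan([((.56,.23,.345),TY),((s[0],s[1],.33),TY)])
E
```

```text
t 21.4 p [0.5693 0.044  0.3503] f [-0.8 -0.2 -1.3] w 0.0309
yaw -81.39 z [ 0.0018 -0.0023 -1.    ]
[0.59431347 0.29412951 0.        ]
9
dp [[-0.373,-0.037,0.01],[-0.364,-0.089,0.01],[-0.348,-0.14,0.009],[-0.325,-0.187,0.01],[-0.042,-0.032,0.001],[0,0,0],[0,0,0],[0.018,-0.367,0.076],[0.012,-0.238,0.049]]
tw [[0,0,-0.067],[0,0,-0.067],[0,0,-0.067],[0,0,-0.067],[0,0,-0.067],[0,-0.001,-0.067],[0,0,-0.065],[0,0,0],[0,0,0]]
```

>>> apply_moves:
  dp:
    - [-0.37,-0.04,0.01]
    - [-0.36,-0.09,0.01]
    - [-0.35,-0.14,0.01]
    - [-0.325,-0.19,0.01]
    - [-0.04,-0.03,0]
    - [0,0,0]
    - [0,0,0]
    - [0.02,-0.36,0.07]
    - [0.01,-0.2,0.05]
    - [0,0,0]
  twist:
    - [0,0,-0.067]
    - [0,0,-0.067]
    - [0,0,-0.067]
    - [0,0,-0.067]
    - [0,0,-0.067]
    - [0,0,-0.067]
    - [0,0,-0.055]
    - [0,0,0]
    - [0,0,0]
    - [0,0,0]
  jaw: [255,255,255,255,255,255,255,255,255,255]

```text
clock: 22.4
tcp_pos: [0.5837, 0.3103, 0.3305]
orientation: [-3.067, 0.647, 0.002]
contact_force: [0.3, -0.3, -0.4]
grip_width: 0.0311
```

```bash
python3 - <<'E'
from h import *
o=r.get_obs();f=r.grab_frame('wrist');save('w8',f['color']);o=st();s=tray(-.048,.004);yawnow();print(s)
for x,y in [(-.085,.07),(.085,.07),(.085,-.07),(-.085,-.07)]: print(wproj(tray(x,y,.022),f,o).round(0),end='')
plan([((s[0],s[1],.25),TY),((s[0],s[1],.22),TY,.02)])
E
```

```text
t 22.45 p [0.5832 0.3095 0.3307] f [-0.9  0.2 -1.4] w 0.0305
yaw -23.84 z [ 1.0e-04  6.6e-03 -1.0e+00]
[0.59431347 0.29412951 0.        ]
[253. 138.][437. 149.][416. 284.][252. 285.]4
dp [[0.075,0.045,0.365],[0.063,0.035,0.307],[0,0,0.167],[0.001,0,0.083]]
tw [[-0.003,0.001,0.012],[0,0,0],[0,0,0],[0,0,0]]
```

View pics/w8.png

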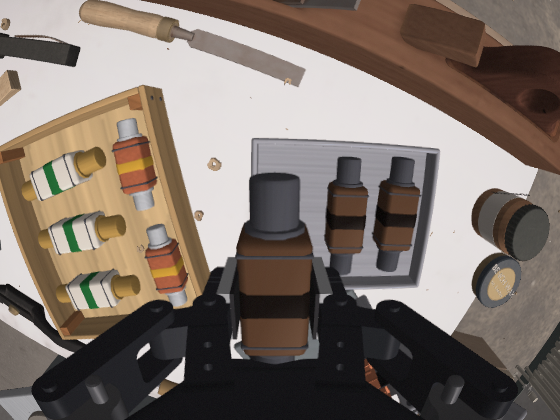

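>>> apply_moves:
  dp:
    - [0.075,0.045,0.36]
    - [0.063,0.035,0.3]
    - [0,0,0.16]
    - [0,0,0.07]
    - [0,0,0]
  twist:
    - [-0.003,0,0.012]
    - [0,0,0]
    - [0,0,0]
    - [0,0,0]
    - [0,0,0]
  jaw: [255,255,255,255,255]

```text
clock: 22.95
tcp_pos: [0.5923, 0.2935, 0.2224]
orientation: [-3.064, 0.687, 0.003]
contact_force: [-0.3, -0.4, -1.9]
grip_width: 0.0308
```

```bash
python3 - <<'E'
from h import *
o=st();yawnow();s=tray(-.048,.004)
plan([((s[0],s[1],.192),TY,.02)])
E
```

```text
t 22.95 p [0.5923 0.2935 0.2224] f [-0.3 -0.4 -1.9] w 0.0308
yaw -25.26 z [-0.0018  0.0015 -1.    ]
2
dp [[0.009,-0.008,0.166],[0.004,-0.004,0.087]]
tw [[0,0.001,0],[0,0,0]]
```

>>> apply_moves:
  dp:
    - [0.01,-0.01,0.16]
    - [0.005,0,0.08]
    - [0,0,0.01]
    - [0,0,0]
    - [0,0,0]
    - [0,0,0]
    - [0,0,-0.1]
    - [0,0,-0.4]
    - [0,0,-0.4]
    - [0,0,-0.2]
  twist:
    - [0,0,0]
    - [0,0,0]
    - [0,0,0]
    - [0,0,0]
    - [0,0,0]
    - [0,0,0]
    - [0,0,0]
    - [0,0,0]
    - [0,0,0]
    - [0,0,0]
  jaw: [255,255,255,140,140,140,140,140,110,110]

```text
clock: 23.95
tcp_pos: [0.5943, 0.2943, 0.3304]
orientation: [-3.063, 0.685, 0.002]
contact_force: [0.7, 0.4, 0.7]
grip_width: 0.0486
```

```bash
python3 - <<'E'
from h import *
o=st();yawnow();f=r.grab_frame('wrist');save('w9',f['color']);f=r.grab_frame('top');save('top2',f['color']);np.savez('/tmp/top2',**f);c=f['color']
save('crate2',cv2.resize(c[195:310,165:295],None,fx=5,fy=5,interpolation=cv2.INTER_CUBIC))
hsv=cv2.cvtColor(c,cv2.COLOR_RGB2HSV);H,Sa,V=[hsv[...,i].astype(int) for i in range(3)]
for ce,A,m in blobs((H>55)&(H<90)&(Sa>100)&(V>60),15): print('green',ce.round(1),A,ray(f,*ce,0.038).round(4),cv2.minAreaRect(np.argwhere(m)[:,::-1].astype(np.float32))[2])
E
```

```text
t 23.95 p [0.5943 0.2943 0.3304] f [0.7 0.4 0.7] w 0.0486
yaw -25.19 z [-9.e-04  3.e-03 -1.e+00]
green [200.9 258.5] 68 [0.3962 0.4242 0.038 ] 5.710593223571777
green [226.8 264.8] 64 [0.3834 0.3642 0.038 ] 12.994616508483887
green [253.9 275. ] 60 [0.3616 0.3012 0.038 ] 14.03624439239502
```

View pics/w9.png

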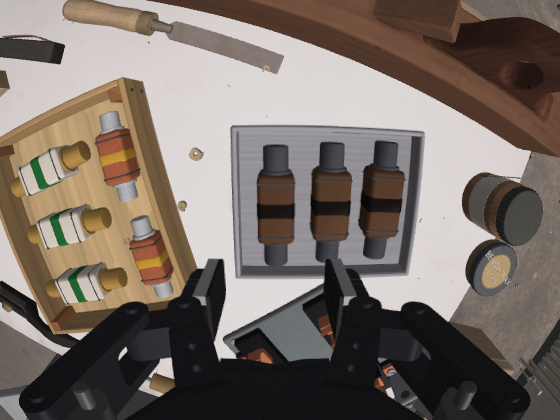

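View pics/crate2.png

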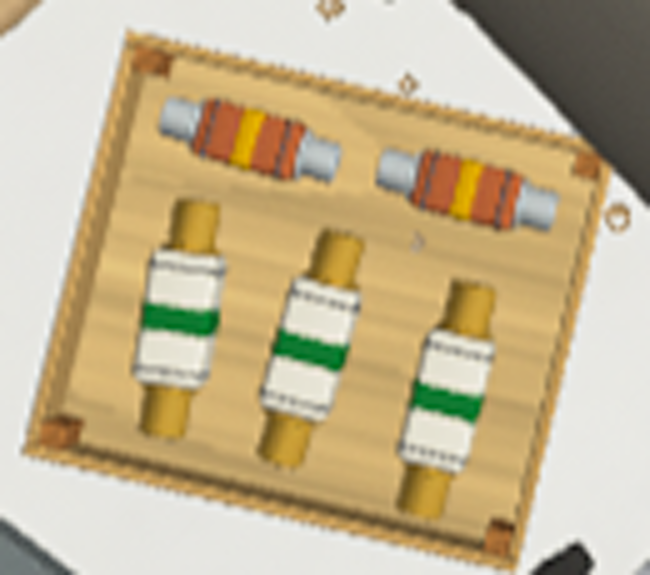

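```bash
python3 - <<'E'
from h import *
plan([((.362,.301,.32),78.5)])
E
```

```text
13
dp [[-0.343,0.151,0.018],[-0.361,0.101,0.017],[-0.371,0.05,0.018],[-0.375,-0.003,0.017],[-0.37,-0.056,0.018],[-0.067,-0.019,0.003],[0,0,0],[0,0,0],[0,0,0],[0,0,0],[0,0,0],[0,0,0],[0,0,0]]
tw [[0,0,-0.067],[0,0,-0.067],[0,0,-0.067],[0,0,-0.067],[0,0,-0.067],[0,0,-0.067],[0,0,-0.067],[0,0,-0.067],[0,-0.001,-0.067],[0,0,-0.067],[0,-0.001,-0.067],[0,0,-0.067],[0,-0.001,-0.06]]
```

>>> apply_moves:
  dp:
    - [-0.34,0.15,0.02]
    - [-0.36,0.1,0.02]
    - [-0.37,0.05,0.02]
    - [-0.37,0,0.02]
    - [-0.37,-0.06,0.02]
    - [-0.07,-0.02,0]
    - [0,0,0]
    - [0,0,0]
    - [0,0,0]
    - [0,0,0]
    - [0,0,0]
    - [0,0,0]
    - [0,0,0]
    - [0,0,0]
  twist:
    - [0,0,-0.067]
    - [0,0,-0.067]
    - [0,0,-0.067]
    - [0,0,-0.067]
    - [0,0,-0.067]
    - [0,0,-0.067]
    - [0,0,-0.067]
    - [0,0,-0.067]
    - [0,0,-0.067]
    - [0,0,-0.067]
    - [0,0,-0.067]
    - [0,0,-0.067]
    - [0,0,-0.05]
    - [0,0,0]
  jaw: [110,110,110,110,110,110,110,110,110,110,110,110,110,110]

```text
clock: 25.45
tcp_pos: [0.3521, 0.297, 0.3221]
orientation: [2.372, 2.045, 0.023]
contact_force: [0.8, 0.3, -0.1]
grip_width: 0.0486
```

```bash
python3 - <<'E'
from h import *
o=st();yawnow();f=r.grab_frame('wrist');save('w10',f['color']);c=f['color'];print(o['joints'].__repr__() if 0 else np.round(o['joints'],2))
hsv=cv2.cvtColor(c,cv2.COLOR_RGB2HSV);H,Sa,V=[hsv[...,i].astype(int) for i in range(3)]
for ce,A,m in blobs((H>55)&(H<90)&(Sa>100)&(V>60),40): print('green',ce.round(1),A,wray(*ce,f,o,0.038).round(4))
E
```

```text
t 25.45 p [0.3521 0.297  0.3221] f [ 0.8  0.3 -0.1] w 0.0486
yaw 81.53 z [ 0.0177  0.0023 -0.9998]
[-0.02  0.38 -0.97  2.09  0.43  0.86  0.18]
green [279.6 214.2] 511 [0.3619 0.3012 0.038 ]
green [353.6 226.5] 532 [0.3821 0.3615 0.038 ]
green [416.7 229.3] 488 [0.3943 0.4201 0.038 ]
```

View pics/w10.png

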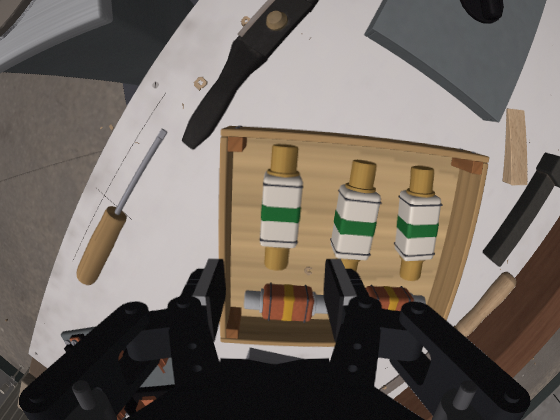

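```bash
cat >> h.py <<'E'
def capyaw(f,o,a,b,h=.030):
    A=wray(*a,f,o,h);B=wray(*b,f,o,h);d=A-B
    print('mid',((A+B)/2).round(4),'len',np.linalg.norm(d).round(4),'yaw',np.degrees(np.arctan2(d[1],d[0])).round(1)%180)
E
python3 - <<'E'
from h import *
o=r.get_obs();f=r.grab_frame('wrist')
capyaw(f,o,(285,148),(276,266));capyaw(f,o,(364,163),(348,270));capyaw(f,o,(423,168),(410,278))
plan([((.3617,.3012,.26),78.5)])
E
```

```text
mid [0.3613 0.302  0.03  ] len 0.1049 yaw 167.5
mid [0.3794 0.366  0.03  ] len 0.0989 yaw 167.6
mid [0.3954 0.4243 0.03  ] len 0.1081 yaw 173.0
2
dp [[0.031,0.046,0.371],[0.014,0.02,0.148]]
tw [[0.008,-0.003,0.023],[0,0,0]]
```

>>> apply_moves:
  dp:
    - [0.031,0.046,0.37]
    - [0.014,0.02,0.15]
    - [0,0,0]
    - [0,0,0]
  twist:
    - [0.008,-0.003,0.03]
    - [0,0,0]
    - [0,0,0]
    - [0,0,0]
  jaw: [110,110,110,110]

```text
clock: 25.95
tcp_pos: [0.3629, 0.3018, 0.2598]
orientation: [2.458, 1.953, 0.005]
contact_force: [0.1, 0.8, -0.9]
grip_width: 0.0487
```

```bash
python3 - <<'E'
from h import *
st();yawnow()
plan([((.3617,.3012,.2),77.5),((.3617,.3012,.186),77.5,.015)])
E
```

```text
t 25.95 p [0.3629 0.3018 0.2598] f [ 0.1  0.8 -0.9] w 0.0487
yaw 76.95 z [ 0.0038  0.     -1.    ]
3
dp [[-0.005,-0.008,0.375],[-0.002,-0.002,0.123],[0,0,0.117]]
tw [[0.002,0,-0.005],[0,0,0],[0,0,0]]
```

>>> apply_moves:
  dp:
    - [-0.005,-0.008,0.3]
    - [0,0,0.15]
    - [0,0,0.12]
    - [0,0,0.05]
    - [0,0,0]
    - [0,0,0]
    - [0,0,0]
    - [0,0,0]
  twist:
    - [0.002,0,-0.005]
    - [0,0,0]
    - [0,0,0]
    - [0,0,0]
    - [0,0,0]
    - [0,0,0]
    - [0,0,0]
    - [0,0,0]
  jaw: [110,110,110,110,110,255,255,255]

```text
clock: 26.75
tcp_pos: [0.3644, 0.3042, 0.1918]
orientation: [2.454, 1.96, 0.022]
contact_force: [-0.2, -0.7, -1.4]
grip_width: 0.0311
```

```bash
python3 - <<'E'
from h import *
st();yawnow()
E
```

```text
t 26.75 p [0.3644 0.3042 0.1918] f [-0.2 -0.7 -1.4] w 0.0311
yaw 77.25 z [ 0.0116  0.0082 -0.9999]
```

>>> apply_moves:
  dp:
    - [0,0,-0.2]
    - [0,0,-0.37]
    - [0,0,-0.37]
    - [0,0,-0.2]
    - [0,0,0]
  twist:
    - [0.004,-0.004,0]
    - [0,0,0]
    - [0,0,0]
    - [0,0,0]
    - [0,0,0]
  jaw: [255,255,255,255,255]

```text
clock: 27.25
tcp_pos: [0.3634, 0.3037, 0.3341]
orientation: [-2.453, -1.961, -0.0]
contact_force: [0.0, -0.1, -2.1]
grip_width: 0.0307
```

```bash
python3 - <<'E'
from h import *
o=st();yawnow();f=r.grab_frame('wrist');save('w11',f['color']);np.savez('/tmp/w11',**f)
c=f['color'];hsv=cv2.cvtColor(c,cv2.COLOR_RGB2HSV);H,Sa,V=[hsv[...,i].astype(int) for i in range(3)]
R=Ro.from_rotvec(o['orientation']).as_matrix()
for ce,A,m in blobs((H>55)&(H<90)&(Sa>100)&(V>60),40):
    w=wray(*ce,f,o,o['tcp_pos'][2]-.170+.016);print('green',ce.round(1),A,(R.T@(w-o['tcp_pos'])).round(4))
p=base(.0036,-.058,0)
plan([((.48,.15,.33),98),((p[0],p[1],.31),98)])
E
```

```text
t 27.25 p [0.3634 0.3037 0.3341] f [ 0.  -0.1 -2.1] w 0.0307
yaw 77.29 z [-3.e-04  8.e-04 -1.e+00]
green [345.8 212.4] 508 [ 0.0286 -0.0371  0.154 ]
green [408.5 211. ] 492 [ 0.0561 -0.0377  0.1541]
green [273.3 289.7] 1624 [-0.0006 -0.0019  0.154 ]
9
dp [[-0.241,0.287,0.005],[-0.279,0.251,0.005],[-0.311,0.21,0.005],[-0.327,0.183,0.006],[-0.092,0.051,0.001],[-0.325,0.18,0.051],[-0.325,0.18,0.051],[-0.326,0.179,0.051],[-0.095,0.053,0.014]]
tw [[0,0,-0.067],[0,0,-0.067],[-0.001,0,-0.039],[0,0,0],[0,0,0],[0,0,0],[0,0,0],[0,0,0],[0,0,0]]
```

View pics/w11.png

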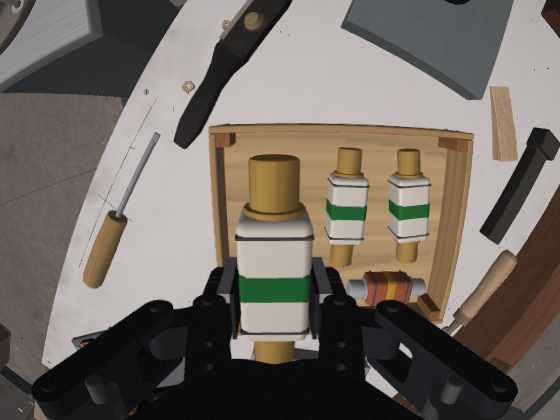

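>>> apply_moves:
  dp:
    - [-0.24,0.29,0]
    - [-0.28,0.25,0]
    - [-0.31,0.21,0]
    - [-0.33,0.18,0]
    - [-0.09,0.05,0]
    - [-0.325,0.18,0.05]
    - [-0.325,0.18,0.05]
    - [-0.325,0.18,0.05]
    - [-0.1,0.05,0.01]
    - [0,0,0]
  twist:
    - [0,0,-0.067]
    - [0,0,-0.067]
    - [0,0,-0.035]
    - [0,0,0]
    - [0,0,0]
    - [0,0,0]
    - [0,0,0]
    - [0,0,0]
    - [0,0,0]
    - [0,0,0]
  jaw: [255,255,255,255,255,255,255,255,255,255]

```text
clock: 28.3
tcp_pos: [0.5705, 0.0247, 0.2984]
orientation: [-2.04, -2.373, 0.019]
contact_force: [-0.4, -0.2, -1.7]
grip_width: 0.0305
```

```bash
python3 - <<'E'
from h import *
o=st();yawnow();f=r.grab_frame('wrist');save('w12',f['color'])
p=base(.002,-.058,0);print(p)
plan([((p[0],p[1],.25),98)])
E
```

```text
t 28.3 p [0.5705 0.0247 0.2984] f [-0.4 -0.2 -1.7] w 0.0305
yaw 98.63 z [-0.0172 -0.0016 -0.9999]
[0.56665258 0.0324428  0.        ]
2
dp [[0.056,-0.01,0.371],[0.005,-0.001,0.032]]
tw [[-0.009,0,0.006],[0,0,0]]
```

View pics/w12.png

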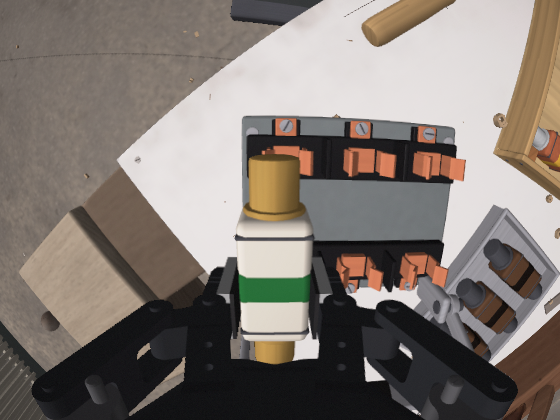

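>>> apply_moves:
  dp:
    - [0.056,-0.01,0.35]
    - [0.005,0,0.05]
    - [0,0,0]
  twist:
    - [-0.009,0,0.006]
    - [0,0,0]
    - [0,0,0]
  jaw: [255,255,255]

```text
clock: 28.65
tcp_pos: [0.5647, 0.0377, 0.2501]
orientation: [-2.053, -2.376, -0.005]
contact_force: [-0.8, 0.4, -1.7]
grip_width: 0.0307
```

```bash
python3 - <<'E'
from h import *
o=st();yawnow()
p=base(.002,-.058,0);print(p)
plan([((p[0],p[1],.226),98,.015)])
E
```

```text
t 28.65 p [0.5647 0.0377 0.2501] f [-0.8  0.4 -1.7] w 0.0307
yaw 98.33 z [ 8.0e-04  3.3e-03 -1.0e+00]
[0.56665258 0.0324428  0.        ]
2
dp [[-0.028,0.006,0.122],[-0.018,0.003,0.078]]
tw [[0.001,-0.001,0.003],[0,0,0]]
```

>>> apply_moves:
  dp:
    - [-0.04,0.01,0.04]
    - [0,0,0.03]
    - [0,0,0]
  twist:
    - [0,0,0]
    - [0,0,0]
    - [0,0,0]
  jaw: [255,255,255]

```text
clock: 28.95
tcp_pos: [0.567, 0.0352, 0.2442]
orientation: [2.049, 2.381, 0.008]
contact_force: [0.2, 0.3, -2.0]
grip_width: 0.0306
```

```bash
python3 - <<'E'
from h import *
o=st();yawnow()
p=base(.002,-.058,0);print(p)
plan([((p[0],p[1],.226),98,.015)])
E
```

```text
t 28.95 p [0.567  0.0352 0.2442] f [ 0.2  0.3 -2. ] w 0.0306
yaw 98.55 z [ 0.0035  0.0036 -1.    ]
[0.56665258 0.0324428  0.        ]
2
dp [[-0.018,-0.005,0.124],[-0.005,-0.001,0.028]]
tw [[0.002,-0.001,0.005],[0,0,0]]
```

>>> apply_moves:
  dp:
    - [-0.02,-0.005,0.1]
    - [-0.005,0,0.04]
    - [0,0,0.02]
    - [0,0,0]
  twist:
    - [0.002,0,0.005]
    - [0,0,0]
    - [0,0,0]
    - [0,0,0]
  jaw: [255,255,255,255]

```text
clock: 29.35
tcp_pos: [0.5677, 0.0319, 0.2249]
orientation: [-2.064, -2.368, -0.006]
contact_force: [-1.0, 1.2, -0.2]
grip_width: 0.0307
```

```bash
python3 - <<'E'
from h import *
o=st();yawnow()
E
```

```text
t 29.35 p [0.5677 0.0319 0.2249] f [-1.   1.2 -0.2] w 0.0307
yaw 97.85 z [ 0.0018  0.0032 -1.    ]
```

Weight is coming off; release and rise.

>>> apply_moves:
  dp:
    - [0,0,0.01]
    - [0,0,0]
    - [0,0,0]
    - [0,0,-0.1]
    - [0,0,-0.35]
    - [0,0,-0.35]
    - [0,0,0]
  twist:
    - [0,0,0]
    - [0,0,0]
    - [0,0,0]
    - [0,0,0]
    - [0,0,0]
    - [0,0,0]
    - [0,0,0]
  jaw: [125,125,125,125,125,110,110]

```text
clock: 30.05
tcp_pos: [0.5678, 0.0322, 0.3252]
orientation: [-2.062, -2.368, -0.006]
contact_force: [0.1, 0.8, 0.7]
grip_width: 0.0485
```

```bash
python3 - <<'E'
from h import *
o=st();yawnow();f=r.grab_frame('wrist');save('w13',f['color']);c=f['color']
hsv=cv2.cvtColor(c,cv2.COLOR_RGB2HSV);H,Sa,V=[hsv[...,i].astype(int) for i in range(3)]
for ce,A,m in blobs((H>55)&(H<90)&(Sa>100)&(V>60),40):
    w=wray(*ce,f,o,.071);d=w[:2]-C;print('green',ce.round(1),A,w,'base',d@[np.cos(YAW),np.sin(YAW)],d@[-np.sin(YAW),np.cos(YAW)])
plan([((.42,.27,.33),77),((.381,.365,.32),77)])
E
```

```text
t 30.05 p [0.5678 0.0322 0.3252] f [0.1 0.8 0.7] w 0.0485
yaw 97.92 z [ 0.0012  0.0039 -1.    ]
green [274.5 217.3] 679 [0.56520742 0.03277975 0.071     ] base 0.000615803898905573 -0.05746519663947952
10
dp [[0.343,-0.151,-0.008],[0.319,-0.198,-0.009],[0.288,-0.24,-0.009],[0.267,-0.264,-0.009],[0.267,-0.264,-0.009],[0.267,-0.264,-0.01],[0.059,-0.058,-0.002],[0.305,-0.216,0.037],[0.305,-0.216,0.036],[0.088,-0.062,0.011]]
tw [[0,-0.001,0.067],[0,0,0.067],[-0.001,0,0.04],[0,0,0],[0,0,0],[0,0,0],[0,0,0],[0,0,0],[0,0,0],[0,0,0]]
```

View pics/w13.png

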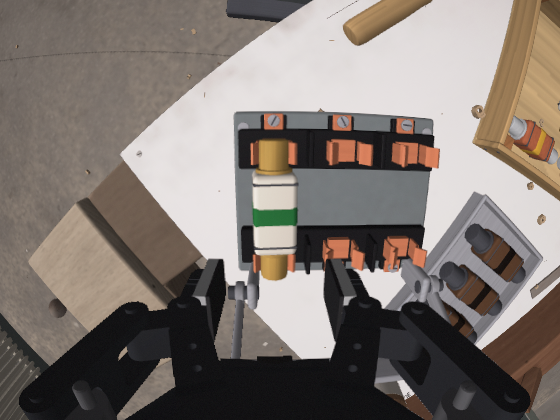

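>>> apply_moves:
  dp:
    - [0.34,-0.15,-0.01]
    - [0.32,-0.2,-0.01]
    - [0.29,-0.24,-0.01]
    - [0.27,-0.26,-0.01]
    - [0.27,-0.26,-0.01]
    - [0.27,-0.26,-0.01]
    - [0.06,-0.06,0]
    - [0.305,-0.215,0.04]
    - [0.305,-0.215,0.04]
    - [0.05,-0.04,0.01]
    - [0,0,0]
  twist:
    - [0,0,0.067]
    - [0,0,0.067]
    - [0,0,0.035]
    - [0,0,0]
    - [0,0,0]
    - [0,0,0]
    - [0,0,0]
    - [0,0,0]
    - [0,0,0]
    - [0,0,0]
    - [0,0,0]
  jaw: [110,110,110,110,110,110,110,110,110,110,110]

```text
clock: 31.2
tcp_pos: [0.3805, 0.367, 0.317]
orientation: [-2.469, -1.942, 0.007]
contact_force: [0.5, -0.6, 0.2]
grip_width: 0.0486
```

```bash
python3 - <<'E'
from h import *
f=r.grab_frame('wrist');o=st();yawnow();save('w14',f['color']);c=f['color']
hsv=cv2.cvtColor(c,cv2.COLOR_RGB2HSV);H,Sa,V=[hsv[...,i].astype(int) for i in range(3)]
for ce,A,m in blobs((H>55)&(H<90)&(Sa>100)&(V>60),40): print('green',ce.round(1),A,wray(*ce,f,o,0.038).round(4))
plan([((.383,.364,.26),77.3)])
E
```

```text
t 31.25 p [0.3808 0.3665 0.3171] f [0.3 0.3 0.2] w 0.0484
yaw 76.35 z [-0.0035 -0.0021 -1.    ]
green [349. 214.] 557 [0.3964 0.4243 0.038 ]
green [274.5 216.8] 519 [0.3844 0.3648 0.038 ]
2
dp [[-0.012,0.019,0.374],[-0.003,0.005,0.102]]
tw [[-0.001,0.001,-0.008],[0,0,0]]
```

View pics/w14.png

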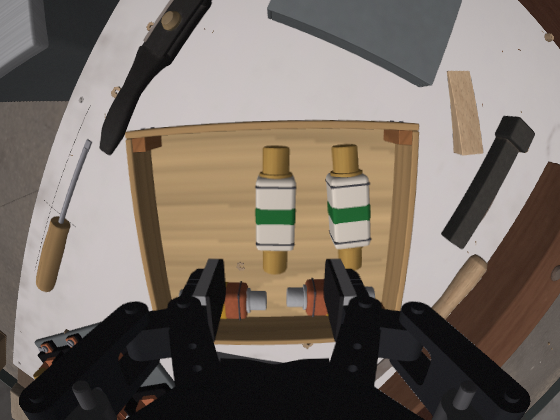

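>>> apply_moves:
  dp:
    - [-0.012,0.025,0.37]
    - [0,0.005,0.1]
    - [0,0,0]
    - [0,0,0.25]
    - [0,0,0.15]
    - [0,0,0.14]
    - [0,0,0.05]
    - [0,0,0]
  twist:
    - [0,0,-0.006]
    - [0,0,0]
    - [0,0,0]
    - [0,0,0]
    - [0,0,0]
    - [0,0,0]
    - [0,0,0]
    - [0,0,0]
  jaw: [110,110,110,110,110,110,110,110]

```text
clock: 32.05
tcp_pos: [0.3912, 0.3588, 0.1904]
orientation: [2.467, 1.938, 0.002]
contact_force: [-0.2, -0.2, -0.3]
grip_width: 0.0489
```

```bash
python3 - <<'E'
from h import *
st();yawnow()
E
```

```text
t 32.05 p [0.3912 0.3588 0.1904] f [-0.2 -0.2 -0.3] w 0.0489
yaw 76.31 z [ 0.0037 -0.0026 -1.    ]
```

>>> apply_moves:
  dp:
    - [0.03,-0.065,0]
    - [0,0,0.02]
    - [0,0,0]
  twist:
    - [0,0,-0.006]
    - [0,0,0]
    - [0,0,0]
  jaw: [110,110,110]

```text
clock: 32.35
tcp_pos: [0.384, 0.3657, 0.1896]
orientation: [2.454, 1.956, 0.006]
contact_force: [0.3, 0.3, 0.9]
grip_width: 0.0485
```

>>> apply_moves:
  dp:
    - [0,0,0]
    - [0,0,0]
    - [0,0,0]
    - [0,0,0]
  twist:
    - [0,0,0]
    - [0,0,0]
    - [0,0,0]
    - [0,0,0]
  jaw: [255,255,255,255]

```text
clock: 32.75
tcp_pos: [0.3841, 0.3661, 0.1907]
orientation: [2.453, 1.956, 0.009]
contact_force: [1.0, -0.4, -1.6]
grip_width: 0.031
```

>>> apply_moves:
  dp:
    - [0,0,-0.2]
    - [0,0,-0.37]
    - [0,0,-0.37]
    - [0,0,-0.2]
    - [0,0,0]
  twist:
    - [0,0,0]
    - [0,0,0]
    - [0,0,0]
    - [0,0,0]
    - [0,0,0]
  jaw: [255,255,255,255,255]

```text
clock: 33.25
tcp_pos: [0.383, 0.365, 0.3301]
orientation: [2.453, 1.956, -0.001]
contact_force: [0.5, -0.1, -2.1]
grip_width: 0.031
```

```bash
cat >> h.py <<'E'
def greens(f,o,dz):
    c=f['color'];hsv=cv2.cvtColor(c,cv2.COLOR_RGB2HSV);H,Sa,V=[hsv[...,i].astype(int) for i in range(3)]
    R=Ro.from_rotvec(o['orientation']).as_matrix()
    for ce,A,m in blobs((H>55)&(H<90)&(Sa>100)&(V>60),40):
        w=wray(*ce,f,o,o['tcp_pos'][2]-dz+.016);print('green',ce.round(1),A,'tool',(R.T@(w-o['tcp_pos'])).round(4),'floor',wray(*ce,f,o,.038).round(4))
E
python3 - <<'E'
from h import *
o=st();yawnow();f=r.grab_frame('wrist');save('w15',f['color']);greens(f,o,.168)
plan([((.46,.23,.33),98),(base(.0,0,.30),98)])
E
```

```text
t 33.25 p [0.383  0.365  0.3301] f [ 0.5 -0.1 -2.1] w 0.031
yaw 77.15 z [ 0.0022 -0.0036 -1.    ]
green [347.5 205.3] 505 tool [ 0.0286 -0.0407  0.1518] floor [0.3961 0.4246 0.038 ]
green [273.2 293.5] 1611 tool [-0.0007 -0.0012  0.152 ] floor [0.4652 0.3441 0.038 ]
8
dp [[-0.276,0.254,-0.002],[-0.308,0.213,-0.002],[-0.335,0.168,-0.003],[-0.156,0.063,-0.001],[-0.33,0.165,0.065],[-0.33,0.165,0.065],[-0.331,0.165,0.065],[-0.28,0.139,0.056]]
tw [[0,0.001,-0.067],[0,0.001,-0.067],[0.001,0,-0.04],[0,0,0],[0,0,0],[0,0,0],[0,0,0],[0,0,0]]
```

View pics/w15.png

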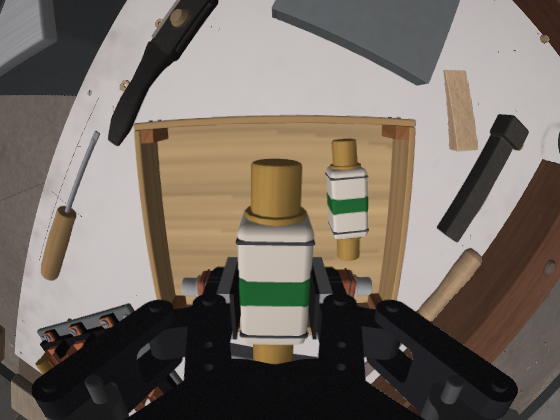

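>>> apply_moves:
  dp:
    - [-0.28,0.25,0]
    - [-0.31,0.21,0]
    - [-0.335,0.17,0]
    - [-0.16,0.06,0]
    - [-0.33,0.165,0.065]
    - [-0.33,0.165,0.065]
    - [-0.33,0.165,0.065]
    - [-0.24,0.12,0.05]
    - [0,0,0]
  twist:
    - [0,0,-0.067]
    - [0,0,-0.067]
    - [0,0,-0.035]
    - [0,0,0]
    - [0,0,0]
    - [0,0,0]
    - [0,0,0]
    - [0,0,0]
    - [0,0,0]
  jaw: [255,255,255,255,255,255,255,255,255]

```text
clock: 34.2
tcp_pos: [0.5551, 0.0816, 0.2838]
orientation: [-2.046, -2.375, 0.029]
contact_force: [-0.4, 0.2, -2.2]
grip_width: 0.0309
```

```bash
python3 - <<'E'
from h import *
o=st();yawnow();p=base(.001,0,0);print(p)
plan([((p[0],p[1],.25),98)])
E
```

```text
t 34.2 p [0.5551 0.0816 0.2838] f [-0.4  0.2 -2.2] w 0.0309
yaw 98.53 z [-0.0173 -0.0095 -0.9998]
[0.55759027 0.08973917 0.        ]
1
dp [[0.066,0.036,0.281]]
tw [[-0.009,0.003,0.004]]
```

>>> apply_moves:
  dp:
    - [0.05,0.03,0.27]
    - [0,0,0]
    - [0,0,0]
  twist:
    - [-0.009,0.003,0.004]
    - [0,0,0]
    - [0,0,0]
  jaw: [255,255,255]

```text
clock: 34.5
tcp_pos: [0.556, 0.0863, 0.2465]
orientation: [-2.06, -2.366, 0.007]
contact_force: [0.8, -0.7, -1.2]
grip_width: 0.0307
```

```bash
python3 - <<'E'
from h import *
o=st();yawnow();p=base(.001,0,0);print(p)
plan([((p[0],p[1],.224),98,.013)])
E
```

```text
t 34.5 p [0.556  0.0863 0.2465] f [ 0.8 -0.7 -1.2] w 0.0307
yaw 97.89 z [-6.3e-03 -8.0e-04 -1.0e+00]
[0.55759027 0.08973917 0.        ]
2
dp [[0.015,0.01,0.107],[0.012,0.008,0.08]]
tw [[-0.003,0,-0.001],[0,0,0]]
```

>>> apply_moves:
  dp:
    - [0.015,0.01,0.1]
    - [0.01,0.005,0.06]
    - [0,0,0.02]
    - [0,0,0]
  twist:
    - [-0.003,0,0]
    - [0,0,0]
    - [0,0,0]
    - [0,0,0]
  jaw: [255,255,255,255]

```text
clock: 34.9
tcp_pos: [0.557, 0.0911, 0.2249]
orientation: [2.058, 2.371, -0.0]
contact_force: [-0.9, -1.5, 1.7]
grip_width: 0.0308
```

```bash
python3 - <<'E'
from h import *
o=st();yawnow()
E
```

```text
t 34.9 p [0.557  0.0911 0.2249] f [-0.9 -1.5  1.7] w 0.0308
yaw 98.09 z [ 0.0013 -0.0012 -1.    ]
```

>>> apply_moves:
  dp:
    - [0,0,0]
    - [0,0,0]
    - [0,0,0]
    - [0,0,-0.1]
    - [0,0,-0.35]
    - [0,0,-0.35]
    - [0,0,0]
  twist:
    - [0,0,0]
    - [0,0,0]
    - [0,0,0]
    - [0,0,0]
    - [0,0,0]
    - [0,0,0]
    - [0,0,0]
  jaw: [125,125,125,125,125,110,110]

```text
clock: 35.6
tcp_pos: [0.557, 0.0927, 0.3274]
orientation: [2.057, 2.374, 0.004]
contact_force: [0.3, 0.5, -0.1]
grip_width: 0.0484
```

```bash
python3 - <<'E'
from h import *
o=st();yawnow();f=r.grab_frame('wrist');save('w16',f['color'])
f=r.grab_frame('top');c=f['color'];save('crate3',cv2.resize(c[195:310,165:295],None,fx=5,fy=5,interpolation=cv2.INTER_CUBIC))
hsv=cv2.cvtColor(c,cv2.COLOR_RGB2HSV);H,Sa,V=[hsv[...,i].astype(int) for i in range(3)]
for ce,A,m in blobs((H>55)&(H<90)&(Sa>100)&(V>60),15): print('green',ce.round(1),A,ray(f,*ce,0.038).round(4))
plan([((.44,.30,.33),83),((.396,.4243,.32),83)])
E
```

```text
t 35.6 p [0.557  0.0927 0.3274] f [ 0.3  0.5 -0.1] w 0.0484
yaw 98.19 z [ 0.0025  0.0016 -1.    ]
green [200.9 258.5] 68 [0.3962 0.4242 0.038 ]
9
dp [[0.35,-0.134,-0.01],[0.328,-0.181,-0.011],[0.303,-0.22,-0.011],[0.303,-0.22,-0.01],[0.303,-0.22,-0.011],[0.094,-0.068,-0.003],[0.335,-0.167,0.028],[0.335,-0.167,0.029],[0.313,-0.156,0.027]]
tw [[-0.001,0,0.067],[0,0,0.059],[0,0,0],[0,0,0],[0,0,0],[0,0,0],[0,0,0],[0,0,0],[0,0,0]]
```

View pics/w16.png

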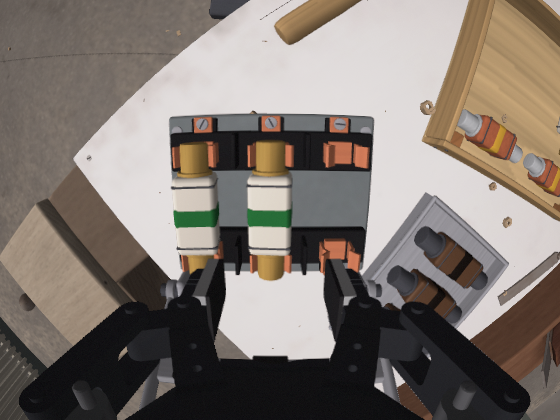

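>>> apply_moves:
  dp:
    - [0.35,-0.13,-0.01]
    - [0.33,-0.18,-0.01]
    - [0.3,-0.22,-0.01]
    - [0.3,-0.22,-0.01]
    - [0.3,-0.22,-0.01]
    - [0.1,-0.07,0]
    - [0.335,-0.165,0.03]
    - [0.335,-0.165,0.03]
    - [0.28,-0.14,0.03]
    - [0,0,0]
  twist:
    - [0,0,0.067]
    - [0,0,0.055]
    - [0,0,0]
    - [0,0,0]
    - [0,0,0]
    - [0,0,0]
    - [0,0,0]
    - [0,0,0]
    - [0,0,0]
    - [0,0,0]
  jaw: [110,110,110,110,110,110,110,110,110,110]

```text
clock: 36.7
tcp_pos: [0.393, 0.4261, 0.3083]
orientation: [-2.36, -2.067, 0.029]
contact_force: [-0.3, -0.5, -0.1]
grip_width: 0.0487
```

```bash
python3 - <<'E'
from h import *
o=st();yawnow();f=r.grab_frame('wrist');save('w17',f['color']);greens(f,o,.168)
plan([((.396,.4243,.26),83)])
E
```

```text
t 36.7 p [0.393  0.4261 0.3083] f [-0.3 -0.5 -0.1] w 0.0487
yaw 82.44 z [-0.0163 -0.0092 -0.9998]
green [280.1 223.8] 552 tool [ 0.0021 -0.0329  0.1525] floor [0.3967 0.4269 0.038 ]
green [  4.3 382. ] 62 tool [-0.213   0.1022  0.1529] floor [ 0.6043 -0.0276  0.038 ]
green [ 23.8 382.6] 54 tool [-0.1843  0.0931  0.1527] floor [0.5941 0.0306 0.038 ]
2
dp [[0.011,0.017,0.374],[0,0.001,0.024]]
tw [[-0.007,0.007,-0.006],[0,0,0]]
```

View pics/w17.png

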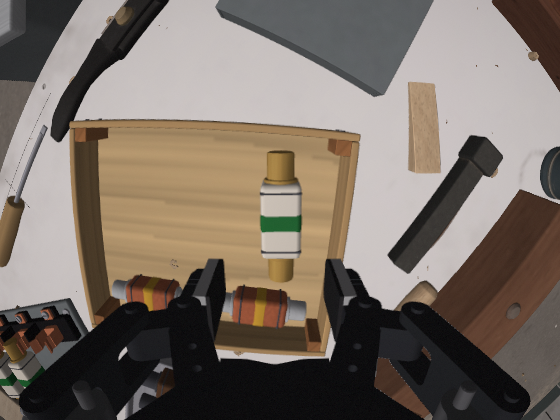

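```bash
python3 - <<'E'
from h import *
o=r.get_obs();f=r.grab_frame('wrist');c=f['color'][180:330,200:400];save('w17c',cv2.resize(c,None,fx=4,fy=4,interpolation=cv2.INTER_CUBIC))
R=Ro.from_rotvec(o['orientation']).as_matrix()
for n,(u,v,h) in dict(edge=(302,222,.038),edgeL=(261,222,.038),wallin=(344,222,.046),wallfloor=(328,222,.006)).items(): print(n,(R.T@(wray(u,v,f,o,h)-o['tcp_pos'])).round(4))
E
```

```text
edge [0.0213 0.0059 0.2695]
edgeL [-0.0105  0.006   0.27  ]
wallin [0.0527 0.0031 0.2611]
wallfloor [0.0473 0.0166 0.301 ]
```

View pics/w17c.png

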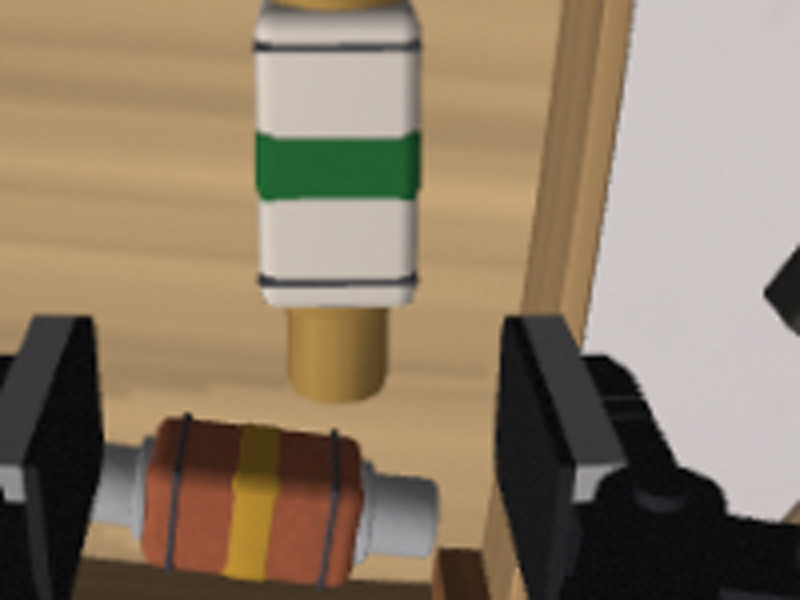

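>>> apply_moves:
  dp:
    - [0.01,0.01,0.37]
    - [0,0,0.02]
    - [0,0,0]
    - [0,0,0]
  twist:
    - [-0.007,0.007,-0.006]
    - [0,0,0]
    - [0,0,0]
    - [0,0,0]
  jaw: [110,110,110,110]

```text
clock: 37.2
tcp_pos: [0.3999, 0.4181, 0.2604]
orientation: [2.358, 2.068, -0.003]
contact_force: [0.4, 0.0, 0.2]
grip_width: 0.0487
```

```bash
python3 - <<'E'
from h import *
o=st();yawnow()
plan([((.3965,.4255,.2),83),((.3965,.4255,.188),83,.015)])
E
```

```text
t 37.2 p [0.3999 0.4181 0.2604] f [0.4 0.  0.2] w 0.0487
yaw 82.49 z [ 0.0022 -0.0053 -1.    ]
3
dp [[0.044,-0.028,0.371],[0.016,-0.009,0.132],[0,0,0.1]]
tw [[0.001,0.002,-0.004],[0,0,0],[0,0,0]]
```

>>> apply_moves:
  dp:
    - [0.05,-0.03,0.3]
    - [0.005,0,0.14]
    - [0,0,0.1]
    - [0,0,0]
  twist:
    - [0,0.002,-0.004]
    - [0,0,0]
    - [0,0,0]
    - [0,0,0]
  jaw: [110,110,110,110]

```text
clock: 37.6
tcp_pos: [0.401, 0.425, 0.1991]
orientation: [2.357, 2.072, 0.014]
contact_force: [-0.3, -0.7, 0.7]
grip_width: 0.0485
```

```bash
python3 - <<'E'
from h import *
o=st();yawnow()
plan([((.3965,.4255,.188),83,.015)])
E
```

```text
t 37.6 p [0.401  0.425  0.1991] f [-0.3 -0.7  0.7] w 0.0485
yaw 82.65 z [ 0.0089  0.0029 -1.    ]
1
dp [[-0.001,-0.038,0.092]]
tw [[0.004,-0.002,-0.003]]
```

>>> apply_moves:
  dp:
    - [0,-0.04,0.06]
    - [0,0,0.03]
    - [0,0,0]
    - [0,0,0]
    - [0,0,0]
    - [0,0,0]
    - [0,0,0]
  twist:
    - [0.004,0,-0.003]
    - [0,0,0]
    - [0,0,0]
    - [0,0,0]
    - [0,0,0]
    - [0,0,0]
    - [0,0,0]
  jaw: [110,110,110,255,255,255,255]

```text
clock: 38.3
tcp_pos: [0.3967, 0.4266, 0.1908]
orientation: [-2.35, -2.08, -0.011]
contact_force: [0.5, -0.3, -1.4]
grip_width: 0.0308
```

>>> apply_moves:
  dp:
    - [0,0,-0.2]
    - [0,0,-0.37]
    - [0,0,-0.37]
    - [0,0,-0.2]
    - [0,0,0]
  twist:
    - [0,0,0]
    - [0,0,0]
    - [0,0,0]
    - [0,0,0]
    - [0,0,0]
  jaw: [255,255,255,255,255]

```text
clock: 38.8
tcp_pos: [0.396, 0.4249, 0.3304]
orientation: [-2.35, -2.081, -0.002]
contact_force: [0.8, 0.3, -1.7]
grip_width: 0.0307
```

```bash
python3 - <<'E'
from h import *
o=st();yawnow();f=r.grab_frame('wrist');save('w18',f['color']);greens(f,o,.169)
plan([((.48,.28,.33),98),(base(.0,.058,.30),98)])
E
```

```text
t 38.8 p [0.396  0.4249 0.3304] f [ 0.8  0.3 -1.7] w 0.0307
yaw 83.04 z [-8.0e-04  2.8e-03 -1.0e+00]
green [273.4 294.6] 1620 tool [-0.0006  0.      0.153 ] floor [0.4802 0.4144 0.038 ]
green [ 28.  366.9] 77 tool [-0.1682  0.0725  0.1525] floor [0.5907 0.0395 0.038 ]
green [  5.6 366.8] 71 tool [-0.1974  0.0806  0.1524] floor [ 0.6004 -0.0245  0.038 ]
8
dp [[-0.299,0.227,-0.003],[-0.328,0.183,-0.004],[-0.347,0.142,-0.002],[-0.247,0.1,-0.002],[-0.347,0.121,0.074],[-0.347,0.121,0.074],[-0.347,0.121,0.074],[-0.136,0.048,0.029]]
tw [[0,0,-0.067],[-0.001,-0.001,-0.058],[0,0,0],[0,0,0],[0,0,0],[0,0,0],[0,0,0],[0,0,0]]
```

View pics/w18.png

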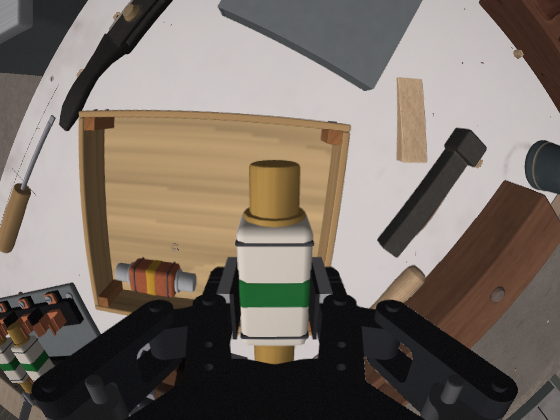

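>>> apply_moves:
  dp:
    - [-0.3,0.23,0]
    - [-0.33,0.18,0]
    - [-0.35,0.14,0]
    - [-0.25,0.1,0]
    - [-0.35,0.12,0.07]
    - [-0.35,0.12,0.07]
    - [-0.35,0.12,0.07]
    - [-0.1,0.04,0.03]
    - [0,0,0]
  twist:
    - [0,0,-0.067]
    - [0,0,-0.055]
    - [0,0,0]
    - [0,0,0]
    - [0,0,0]
    - [0,0,0]
    - [0,0,0]
    - [0,0,0]
    - [0,0,0]
  jaw: [255,255,255,255,255,255,255,255,255]

```text
clock: 39.75
tcp_pos: [0.5484, 0.1376, 0.2828]
orientation: [-2.04, -2.372, 0.025]
contact_force: [-0.4, 0.2, -1.7]
grip_width: 0.0309
```

```bash
python3 - <<'E'
from h import *
o=st();yawnow();p=base(.0,.058,0);print(p)
plan([((p[0],p[1],.25),98)])
E
```

```text
t 39.75 p [0.5484 0.1376 0.2828] f [-0.4  0.2 -1.7] w 0.0309
yaw 98.62 z [-0.0205 -0.0038 -0.9998]
[0.54852796 0.14703555 0.        ]
1
dp [[0.078,0.019,0.273]]
tw [[-0.01,0,0.005]]
```

>>> apply_moves:
  dp:
    - [0.06,0.015,0.27]
    - [0,0,0]
    - [0,0,0]
  twist:
    - [-0.01,0,0.005]
    - [0,0,0]
    - [0,0,0]
  jaw: [255,255,255]

```text
clock: 40.05
tcp_pos: [0.5466, 0.1472, 0.2486]
orientation: [-2.056, -2.372, 0.003]
contact_force: [0.6, 0.4, -0.5]
grip_width: 0.031
```

```bash
python3 - <<'E'
from h import *
o=st();yawnow();p=base(.0,.058,0);print(p)
plan([((p[0],p[1],.225),98,.013)])
E
```

```text
t 40.05 p [0.5466 0.1472 0.2486] f [ 0.6  0.4 -0.5] w 0.031
yaw 98.16 z [-3.1e-03  4.0e-04 -1.0e+00]
[0.54852796 0.14703555 0.        ]
2
dp [[-0.002,0.009,0.108],[-0.002,0.007,0.088]]
tw [[-0.001,0,0.001],[0,0,0]]
```

>>> apply_moves:
  dp:
    - [0,0.01,0.1]
    - [0,0.005,0.07]
    - [0,0,0.02]
    - [0,0,0]
  twist:
    - [0,0,0]
    - [0,0,0]
    - [0,0,0]
    - [0,0,0]
  jaw: [255,255,255,255]

```text
clock: 40.45
tcp_pos: [0.5483, 0.1499, 0.2268]
orientation: [-2.052, -2.377, 0.0]
contact_force: [-0.8, -1.7, 0.2]
grip_width: 0.0307
```

```bash
python3 - <<'E'
from h import *
o=st();yawnow()
E
```

```text
t 40.45 p [0.5483 0.1499 0.2268] f [-0.8 -1.7  0.2] w 0.0307
yaw 98.38 z [-9.e-04  5.e-04 -1.e+00]
```

>>> apply_moves:
  dp:
    - [-0.02,0,0.01]
    - [0,0,0]
    - [0,0,0]
    - [0,0,0]
    - [0,0,-0.1]
    - [0,0,-0.35]
    - [0,0,-0.35]
    - [0,0,0]
  twist:
    - [0,0,0]
    - [0,0,0]
    - [0,0,0]
    - [0,0,0]
    - [0,0,0]
    - [0,0,0]
    - [0,0,0]
    - [0,0,0]
  jaw: [255,125,125,125,125,125,110,110]

```text
clock: 41.25
tcp_pos: [0.5489, 0.1485, 0.3278]
orientation: [-2.05, -2.378, -0.003]
contact_force: [0.4, 0.7, -0.6]
grip_width: 0.0485
```

```bash
python3 - <<'E'
from h import *
o=st();yawnow();f=r.grab_frame('wrist');save('w19',f['color']);c=f['color']
hsv=cv2.cvtColor(c,cv2.COLOR_RGB2HSV);H,Sa,V=[hsv[...,i].astype(int) for i in range(3)]
for ce,A,m in blobs((H>55)&(H<90)&(Sa>100)&(V>60),40):
    w=wray(*ce,f,o,.071);d=w[:2]-C;print('green',ce.round(1),A,w,'base',d@[np.cos(YAW),np.sin(YAW)],d@[-np.sin(YAW),np.cos(YAW)])
# handle location at open 1.9
H_=base(.072,0,.056);a=np.arctan2(.006,-.172)-1.9;print(base(.072+.1721*np.cos(a),0,.056+.1721*np.sin(a)))
f=r.grab_frame('scene');save('sc2',f['color'])
E
```

```text
t 41.25 p [0.5489 0.1485 0.3278] f [ 0.4  0.7 -0.6] w 0.0485
yaw 98.47 z [-4.0e-04  3.2e-03 -1.0e+00]
green [126.1 218.5] 485 [0.56498591 0.03396932 0.071     ] base 0.0005620084903140206 -0.056256375592002944
green [193.4 218.8] 576 [0.55675923 0.08926894 0.071     ] base 0.00011160410993396415 -0.00034999458417674627
green [271.9 219.8] 656 [0.54886687 0.14735935 0.071     ] base 0.0003806791178935509 0.05827348123852246
[0.68858487 0.10814926 0.21681956]
```

View pics/w19.png

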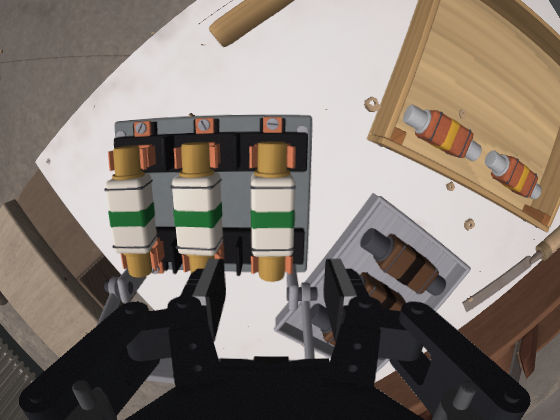

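View pics/sc2.png

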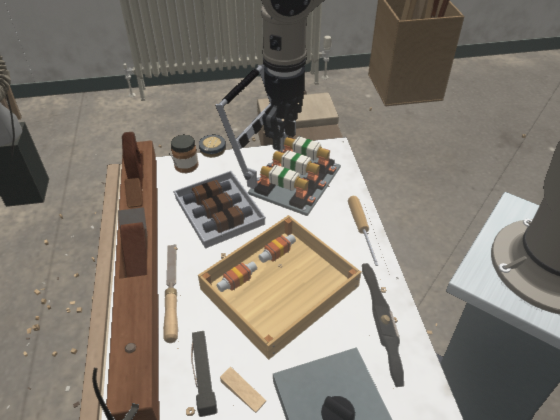

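```bash
python3 - <<'E'
from h import *
plan([((.5489,.13,.45),8),((.688,.108,.45),8)])
E
```

```text
16
dp [[-0.05,-0.006,-0.372],[-0.05,0.001,-0.372],[-0.041,0.006,-0.31],[0,0,0],[0,0,0],[0,0,0],[0,0,0],[0,0,0],[0,0,0],[0,0,0],[0,0,0],[0,0,0],[0.359,0.109,0],[0.359,0.109,0],[0.359,0.11,0.001],[0.046,0.014,0]]
tw [[0,0,0.067],[0,0,0.067],[0,0,0.067],[0,0,0.067],[0,0,0.067],[0,0,0.067],[0,0,0.067],[0,0.001,0.067],[0,0,0.067],[-0.001,0.001,0.067],[0,0,0.067],[0,0.001,0.017],[0,0,0],[0,0,0],[0,0,0],[0,0,0]]
```

>>> apply_moves:
  dp:
    - [-0.05,0,-0.37]
    - [-0.05,0,-0.37]
    - [-0.04,0,-0.31]
    - [0,0,0]
    - [0,0,0]
    - [0,0,0]
    - [0,0,0]
    - [0,0,0]
    - [0,0,0]
    - [0,0,0]
    - [0,0,0]
    - [0.36,0.11,0]
    - [0.36,0.11,0]
    - [0.36,0.11,0]
    - [0,0,0]
  twist:
    - [0,0,0.067]
    - [0,0,0.067]
    - [0,0,0.067]
    - [0,0,0.067]
    - [0,0,0.067]
    - [0,0,0.067]
    - [0,0,0.067]
    - [0,0,0.067]
    - [0,0,0.067]
    - [0,0,0.067]
    - [0,0,0.065]
    - [0,0,0]
    - [0,0,0]
    - [0,0,0]
    - [0,0,0]
  jaw: [100,100,100,100,100,100,100,100,100,100,100,100,100,100,100]

```text
clock: 42.85
tcp_pos: [0.6808, 0.101, 0.4317]
orientation: [3.127, 0.182, -0.06]
contact_force: [1.3, -0.6, -1.3]
grip_width: 0.0518
```

```bash
python3 - <<'E'
from h import *
o=st();yawnow();f=r.grab_frame('wrist');save('w20',f['color'])
print(wproj((.6886,.1081,.217),f,o))
plan([((.6886,.108,.41),8),((.6886,.108,.374),8,.02)])
E
```

```text
t 42.85 p [0.6808 0.101  0.4317] f [ 1.3 -0.6 -1.3] w 0.0518
yaw 6.64 z [-0.038  -0.0114 -0.9992]
[302.37003712 229.79000147]
3
dp [[0.095,-0.037,0.179],[0,0,0.167],[0,0,0.133]]
tw [[0.003,0.019,-0.01],[0,0,0],[0,0,0]]
```

View pics/w20.png

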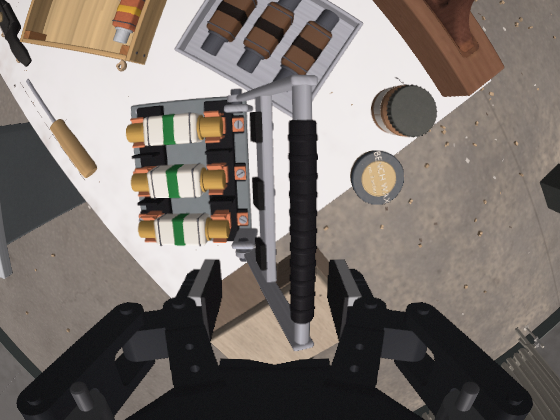

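>>> apply_moves:
  dp:
    - [0.09,-0.03,0]
    - [0,0,0]
    - [0,0,0]
  twist:
    - [0.003,0.019,-0.01]
    - [0,0,0]
    - [0,0,0]
  jaw: [100,100,100]

```text
clock: 43.2
tcp_pos: [0.6869, 0.1087, 0.4284]
orientation: [-3.133, -0.223, 0.012]
contact_force: [0.2, 0.1, -0.5]
grip_width: 0.0519
```

```bash
python3 - <<'E'
from h import *
o=st();yawnow()
plan([((.6886,.108,.374),8,.025)])
E
```

```text
t 43.2 p [0.6869 0.1087 0.4284] f [ 0.2  0.1 -0.5] w 0.0519
yaw 8.13 z [-7.5e-03  1.0e-04 -1.0e+00]
3
dp [[0.008,0.004,0.208],[0.005,0.003,0.208],[0.001,0.001,0.037]]
tw [[-0.001,0.004,0.001],[0,0,0],[0,0,0]]
```

>>> apply_moves:
  dp:
    - [0.008,0,0.2]
    - [0.005,0,0.2]
    - [0,0,0.05]
    - [0,0,0]
    - [0,0,0]
    - [0,0,0]
    - [0,0,0]
    - [0,0,0]
  twist:
    - [0,0.004,0]
    - [0,0,0]
    - [0,0,0]
    - [0,0,0]
    - [0,0,0]
    - [0,0,0]
    - [0,0,0]
    - [0,0,0]
  jaw: [100,100,100,100,255,255,255,255]
  grip_force: 40

```text
clock: 44.0
tcp_pos: [0.6853, 0.1103, 0.3783]
orientation: [-3.133, -0.224, -0.005]
contact_force: [0.7, -0.1, -6.0]
grip_width: 0.0145
```

```bash
python3 - <<'E'
from h import *
o=st();yawnow();arc(1.1,20)
E
```

```text
t 44.0 p [0.6853 0.1103 0.3783] f [ 0.7 -0.1 -6. ] w 0.0145
yaw 8.18 z [ 3.1e-03  4.0e-04 -1.0e+00]
rad 0.17732342846653426 theta 1.87382059886888
[[-0.067, -0.0, 0.023], [-0.053, -0.0, -0.015], [-0.054, -0.0, -0.013], [-0.054, -0.0, -0.011], [-0.055, -0.0, -0.009], [-0.055, -0.0, -0.007], [-0.055, -0.0, -0.005], [-0.055, -0.0, -0.003], [-0.055, -0.0, -0.001], [-0.055, -0.0, 0.001], [-0.055, -0.0, 0.004], [-0.055, -0.0, 0.006], [-0.055, -0.0, 0.008], [-0.055, -0.0, 0.01], [-0.054, -0.0, 0.012], [-0.054, -0.0, 0.014], [-0.053, -0.0, 0.016], [-0.052, -0.0, 0.018], [-0.052, -0.0, 0.02], [-0.051, -0.0, 0.022]]
```

>>> apply_moves:
  dp:
    - [-0.055,0,-0.017]
    - [-0.053,0,-0.015]
    - [-0.054,0,-0.013]
    - [-0.054,0,-0.011]
    - [-0.055,0,-0.009]
    - [-0.055,0,-0.007]
    - [-0.055,0,-0.005]
    - [-0.055,0,-0.003]
    - [-0.055,0,-0.001]
    - [-0.055,0,0.001]
    - [-0.055,0,0.004]
    - [-0.055,0,0.006]
    - [-0.055,0,0.008]
    - [-0.055,0,0.01]
  twist:
    - [0,0,0]
    - [0,0,0]
    - [0,0,0]
    - [0,0,0]
    - [0,0,0]
    - [0,0,0]
    - [0,0,0]
    - [0,0,0]
    - [0,0,0]
    - [0,0,0]
    - [0,0,0]
    - [0,0,0]
    - [0,0,0]
    - [0,0,0]
  jaw: [255,255,255,255,255,255,255,255,255,255,255,255,255,255]

```text
clock: 45.4
tcp_pos: [0.5895, 0.0965, 0.3886]
orientation: [-3.132, -0.222, -0.028]
contact_force: [5.6, 0.4, -1.1]
grip_width: 0.0148
```

```bash
sed -i 's/Rr=.1721;/Rr=np.hypot(x,z) if abs(np.hypot(x,z)-.1745)<.004 else .1745;/' h.py; python3 - <<'E'
from h import *
o=st();yawnow();arc(.7,16)
E
```

```text
t 45.4 p [0.5895 0.0965 0.3886] f [ 5.6  0.4 -1.1] w 0.0148
yaw 8.11 z [ 0.0178  0.0033 -0.9998]
rad 0.18118068699880407 theta 1.3379440285118358
[[-0.047, -0.0, 0.066], [-0.056, -0.0, 0.014], [-0.056, -0.0, 0.016], [-0.055, -0.0, 0.018], [-0.054, -0.0, 0.02], [-0.053, -0.0, 0.023], [-0.052, -0.0, 0.025], [-0.051, -0.0, 0.027], [-0.05, -0.0, 0.029], [-0.049, -0.0, 0.031], [-0.048, -0.0, 0.033], [-0.047, -0.0, 0.035], [-0.045, -0.0, 0.036], [-0.044, -0.0, 0.038], [-0.042, -0.0, 0.04], [-0.04, -0.0, 0.042]]
```

>>> apply_moves:
  dp:
    - [-0.05,0,0.04]
    - [-0.056,0,0.02]
    - [-0.056,0,0.02]
    - [-0.055,0,0.02]
    - [-0.054,0,0.022]
    - [-0.053,0,0.025]
    - [-0.052,0,0.027]
    - [-0.051,0,0.029]
    - [-0.05,0,0.031]
    - [-0.049,0,0.033]
    - [-0.048,0,0.035]
    - [-0.047,0,0.037]
    - [-0.045,0,0.038]
    - [-0.044,0,0.04]
  twist:
    - [0,-0.002,0]
    - [0,-0.002,0]
    - [0,-0.001,0]
    - [0,0,0]
    - [0,0,0]
    - [0,0,0]
    - [0,0,0]
    - [0,0,0]
    - [0,0,0]
    - [0,0,0]
    - [0,0,0]
    - [0,0,0]
    - [0,0,0]
    - [0,0,0]
  jaw: [255,255,255,255,255,255,255,255,255,255,255,255,255,255]

```text
clock: 46.8
tcp_pos: [0.4985, 0.0839, 0.3374]
orientation: [-3.133, -0.221, -0.017]
contact_force: [7.3, 1.1, -2.8]
grip_width: 0.0143
```

```bash
python3 - <<'E'
from h import *
o=st();yawnow();arc(.3,16)
E
```

```text
t 46.8 p [0.4985 0.0839 0.3374] f [ 7.3  1.1 -2.8] w 0.0143
yaw 8.08 z [ 0.0107  0.0011 -0.9999]
rad 0.1804210457386827 theta 0.7416206414439426
[[0.007, -0.0, 0.064], [-0.027, -0.0, 0.029], [-0.026, -0.0, 0.03], [-0.026, -0.0, 0.031], [-0.025, -0.0, 0.032], [-0.024, -0.0, 0.032], [-0.023, -0.0, 0.033], [-0.022, -0.0, 0.034], [-0.021, -0.0, 0.034], [-0.02, -0.0, 0.035], [-0.019, -0.0, 0.035], [-0.018, -0.0, 0.036], [-0.017, -0.0, 0.036], [-0.016, -0.0, 0.037], [-0.015, -0.0, 0.037], [-0.014, -0.0, 0.038]]
```

>>> apply_moves:
  dp:
    - [-0.02,0,0.06]
    - [-0.05,0,0.06]
    - [-0.05,0,0.065]
    - [-0.045,0,0.067]
    - [-0.042,0,0.068]
    - [-0.038,0,0.07]
    - [-0.034,0,0.072]
    - [-0.03,0,0.074]
  twist:
    - [0,-0.002,0]
    - [0,-0.002,0]
    - [0,0,0]
    - [0,0,0]
    - [0,0,0]
    - [0,0,0]
    - [0,0,0]
    - [0,0,0]
  jaw: [255,255,255,255,255,255,255,255]

```text
clock: 47.6
tcp_pos: [0.4616, 0.0785, 0.2703]
orientation: [-3.132, -0.22, -0.016]
contact_force: [5.1, -1.7, 13.0]
grip_width: 0.0143
```

```bash
python3 - <<'E'
from h import *
o=st();yawnow();arc(0,8);f=r.grab_frame('top');save('top4',cv2.resize(f['color'][145:245,295:405],None,fx=6,fy=6,interpolation=cv2.INTER_CUBIC))
E
```

```text
t 47.6 p [0.4616 0.0785 0.2703] f [ 5.1 -1.7 13. ] w 0.0143
yaw 8.04 z [ 0.0103  0.0025 -0.9999]
rad 0.17625749706629573 theta 0.30841098412044277
[[-0.019, 0.0, 0.053], [-0.017, 0.0, 0.054], [-0.014, 0.0, 0.055], [-0.012, 0.0, 0.055], [-0.01, 0.0, 0.056], [-0.008, 0.0, 0.056], [-0.006, 0.0, 0.056], [-0.004, 0.0, 0.057]]
```

View pics/top4.png

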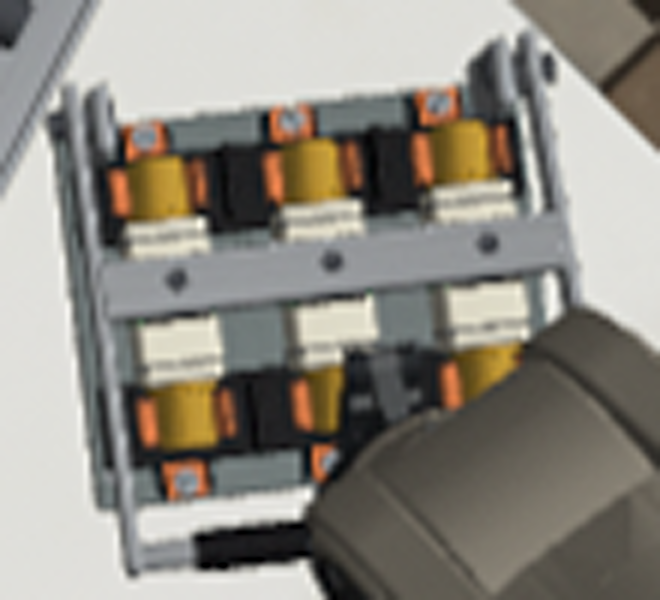

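>>> apply_moves:
  dp:
    - [-0.019,0,0.053]
    - [-0.017,0,0.054]
    - [-0.014,0,0.055]
    - [-0.012,0,0.055]
  twist:
    - [0,-0.002,0]
    - [0,-0.001,0]
    - [0,0,0]
    - [0,0,0]
  jaw: [255,255,255,255]
  grip_force: 60

```text
clock: 48.05
tcp_pos: [0.4565, 0.0779, 0.2458]
orientation: [-3.133, -0.219, -0.02]
contact_force: [5.0, 0.3, 2.5]
grip_width: 0.0136
```

```bash
python3 - <<'E'
from h import *
o=st();yawnow();arc(0,6)
E
```

```text
t 48.05 p [0.4565 0.0779 0.2458] f [5.  0.3 2.5] w 0.0136
yaw 8.01 z [ 0.0128  0.0014 -0.9999]
rad 0.17428989502153638 theta 0.1663705586570492
[[-0.008, -0.0, 0.039], [-0.007, -0.0, 0.04], [-0.006, -0.0, 0.04], [-0.005, -0.0, 0.04], [-0.004, -0.0, 0.04], [-0.002, -0.0, 0.04]]
```

>>> apply_moves:
  dp:
    - [-0.008,0,0.05]
    - [-0.007,0,0.05]
    - [-0.006,0,0.05]
    - [-0.004,0,0.05]
  twist:
    - [0,-0.003,0]
    - [0,-0.002,0]
    - [0,0,0]
    - [0,0,0]
  jaw: [255,255,255,255]

```text
clock: 48.45
tcp_pos: [0.456, 0.0791, 0.2263]
orientation: [3.13, 0.219, 0.014]
contact_force: [-15.5, -5.6, 74.7]
grip_width: 0.0134
```

```bash
python3 - <<'E'
from h import *
o=st();yawnow();arc(0,6)
E
```

```text
t 48.45 p [0.456  0.0791 0.2263] f [-15.5  -5.6  74.7] w 0.0134
yaw 8.02 z [ 0.0094 -0.0031 -1.    ]
rad 0.17240023748772765 theta 0.05387925259783932
[[-0.001, -0.0, 0.013], [-0.001, -0.0, 0.013], [-0.001, -0.0, 0.013], [-0.001, -0.0, 0.013], [-0.001, -0.0, 0.013], [-0.001, -0.0, 0.013]]
```

>>> apply_moves:
  dp:
    - [0,0,0]
    - [0,0,0]
  twist:
    - [0,0,0]
    - [0,0,0]
  jaw: [255,255]

```text
clock: 48.65
tcp_pos: [0.4559, 0.0786, 0.2268]
orientation: [3.128, 0.22, 0.016]
contact_force: [2.7, 0.4, 4.5]
grip_width: 0.0134
```

```bash
python3 - <<'E'
from h import *
o=st();f=r.grab_frame('scene');save('sc3',cv2.resize(f['color'][120:220,235:365],None,fx=6,fy=6,interpolation=cv2.INTER_CUBIC))
E
```

```text
t 48.65 p [0.4559 0.0786 0.2268] f [2.7 0.4 4.5] w 0.0134
```

View pics/sc3.png

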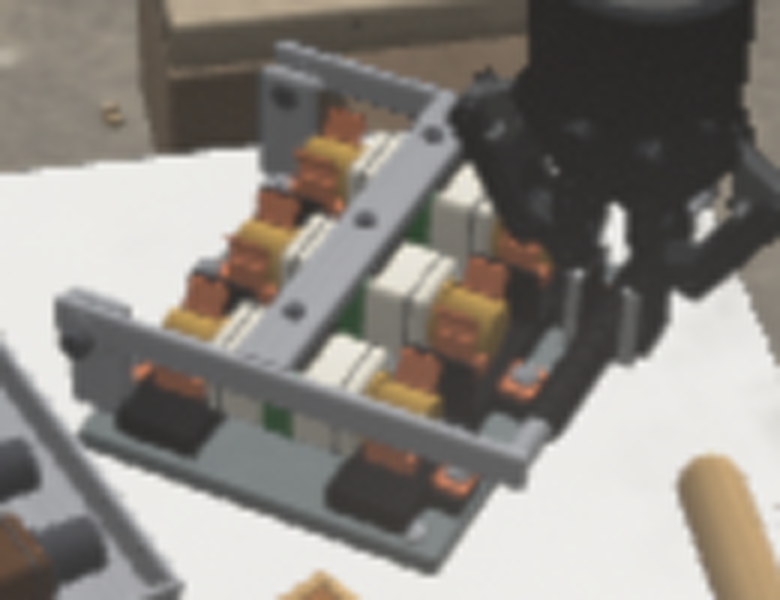

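>>> apply_moves:
  dp:
    - [0,0,0]
    - [0,0,0]
    - [0,0,0]
    - [0,0,-0.3]
    - [0,0,-0.3]
    - [0,0,0]
    - [0,0,0]
    - [0,0,0]
    - [0,0,0]
  twist:
    - [0,0,0]
    - [0,0,0]
    - [0,0,0]
    - [0,0,0]
    - [0,0,0]
    - [0,-0.004,0]
    - [0,0,0]
    - [0,0,0]
    - [0,0,0]
  jaw: [110,110,110,110,110,255,255,255,255]

```text
clock: 49.6
tcp_pos: [0.4478, 0.0773, 0.2927]
orientation: [3.124, 0.22, -0.041]
contact_force: [0.9, 0.1, -0.5]
grip_width: 0.0003
```

```bash
python3 - <<'E'
from h import *
o=st();yawnow();f=r.grab_frame('wrist');save('w21',f['color']);f=r.grab_frame('scene');save('sc4',cv2.resize(f['color'][120:220,235:365],None,fx=6,fy=6,interpolation=cv2.INTER_CUBIC))
h=base(-.1,0,0)
plan([((h[0],h[1],.25),8,.03)])
E
```

```text
t 49.6 p [0.4478 0.0773 0.2927] f [ 0.9  0.1 -0.5] w 0.0003
yaw 8.04 z [-0.0256 -0.0113 -0.9996]
2
dp [[0.06,0.015,0.242],[0.024,0.008,0.113]]
tw [[0.004,0.013,0],[0,0,0]]
```

View pics/sc4.png

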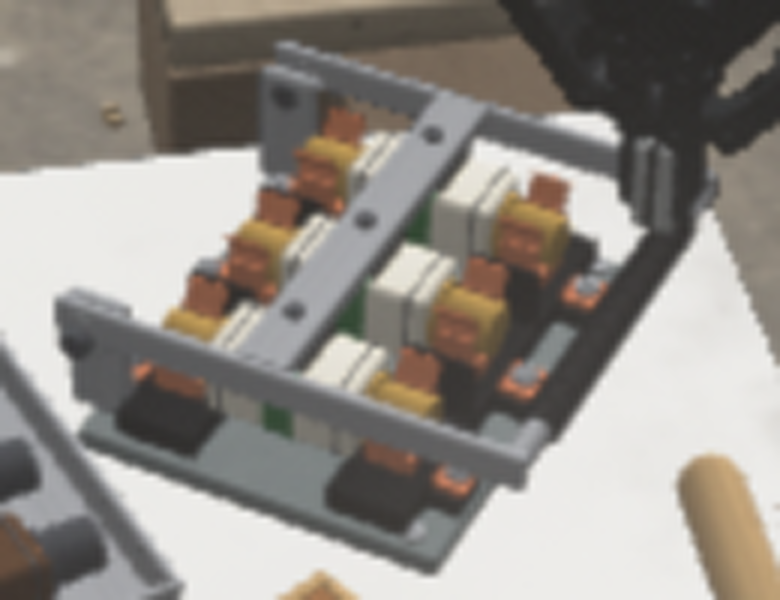

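View pics/w21.png

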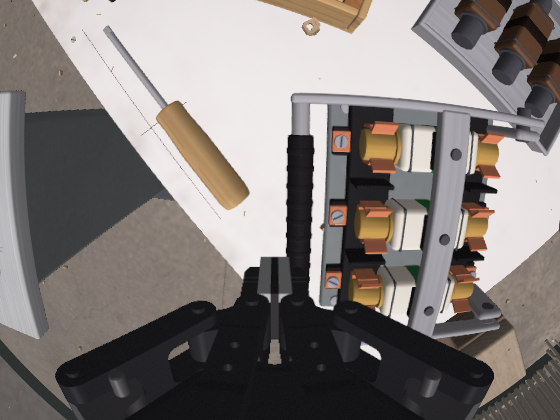

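>>> apply_moves:
  dp:
    - [0.06,0.01,0.15]
    - [0.02,0,0.1]
    - [0,0,0]
  twist:
    - [0.004,0.013,0]
    - [0,0,0]
    - [0,0,0]
  jaw: [255,255,255]

```text
clock: 50.0
tcp_pos: [0.457, 0.0774, 0.2604]
orientation: [-3.133, -0.221, 0.002]
contact_force: [-0.0, 0.7, 1.3]
grip_width: -0.0002
```

```bash
python3 - <<'E'
from h import *
o=st();yawnow();print(base(-.1,0,0))
E
```

```text
t 50.0 p [0.457  0.0774 0.2604] f [-0.   0.7  1.3] w -0.0002
yaw 8.07 z [-1.6e-03  8.0e-04 -1.0e+00]
[0.45757319 0.07568269 0.        ]
```

>>> apply_moves:
  dp:
    - [0,0,0.08]
    - [0,0,0.05]
    - [0,0,0.03]
  twist:
    - [0,0,0]
    - [0,0,0]
    - [0,0,0]
  jaw: [255,255,255]

```text
clock: 50.3
tcp_pos: [0.4574, 0.0782, 0.2423]
orientation: [3.132, 0.221, -0.004]
contact_force: [-19.8, -6.4, 78.2]
grip_width: 0.0003
```

>>> apply_moves:
  dp:
    - [0,0,0.02]
    - [0,0,0.02]
  twist:
    - [0,0,0]
    - [0,0,0]
  jaw: [255,255]

```text
clock: 50.5
tcp_pos: [0.4572, 0.0794, 0.2428]
orientation: [3.125, 0.221, -0.004]
contact_force: [-11.9, -4.4, 38.3]
grip_width: 0.0002
```

>>> apply_moves:
  dp:
    - [0,0,-0.1]
    - [0,0,-0.37]
    - [0,0,-0.37]
    - [0,0,-0.37]
    - [-0.1,0.35,-0.1]
    - [-0.1,0.35,0]
    - [-0.1,0.35,0]
    - [0,0.35,0]
    - [0,0,0]
  twist:
    - [0,0,0]
    - [0,0,0]
    - [0,0,0]
    - [0,0,0]
    - [0,0,0]
    - [0,0,0]
    - [0,0,0]
    - [0,0,0]
    - [0,0,0]
  jaw: [255,255,255,255,255,255,255,255,255]

```text
clock: 51.4
tcp_pos: [0.4455, -0.0931, 0.4113]
orientation: [3.12, 0.233, 0.005]
contact_force: [-0.5, -0.0, 0.1]
grip_width: 0.0
```

```bash
python3 - <<'E'
from h import *
o=st();f=r.grab_frame('scene');save('sc5',f['color']);save('sc5c',cv2.resize(f['color'][120:220,235:365],None,fx=6,fy=6,interpolation=cv2.INTER_CUBIC))
f=r.grab_frame('top');save('top5',f['color']);P=cloud(f);P0=cloud(dict(np.load('/tmp/top.npz')));save('top5c',cv2.resize(f['color'][140:240,290:410],None,fx=6,fy=6,interpolation=cv2.INTER_CUBIC))
g=dict(np.load('/tmp/top.npz'))
for n,x in [('body',-.022),('body+',.022),('capH',-.044),('capR',.044)]:
  for y in (.058,0,-.058):
    q=f['R']@base(x,y,.055)+f['t'];q=f['intrinsics']@q;u,v=(q[:2]/q[2]).round().astype(int)
    print(n,y,'init z',np.median(P0[v-1:v+2,u-1:u+2,2]).round(4),'now',np.median(P[v-1:v+2,u-1:u+2,2]).round(4))
for y in (-.05,-.03,0,.03,.05):
    q=f['R']@base(-.1,y,.07)+f['t'];q=f['intrinsics']@q;u,v=(q[:2]/q[2]).round().astype(int);print('handle',P0[v,u,2],P[v,u,2])
E
```

```text
t 51.4 p [ 0.4455 -0.0931  0.4113] f [-0.5 -0.   0.1] w 0.0
body 0.058 init z 0.0563 now 0.0565
body 0 init z 0.0566 now 0.0574
body -0.058 init z 0.0578 now 0.0582
body+ 0.058 init z 0.0558 now 0.0562
body+ 0 init z 0.0572 now 0.0554
body+ -0.058 init z 0.0572 now 0.0567
capH 0.058 init z 0.0508 now 0.0526
capH 0 init z 0.0512 now 0.0512
capH -0.058 init z 0.0505 now 0.0513
capR 0.058 init z 0.0514 now 0.051
capR 0 init z 0.0497 now 0.0496
capR -0.058 init z 0.0515 now 0.0511
handle 0.07984300484941356 0.07299039300388831
handle 0.07862530692940123 0.06978410925489845
handle 0.07890771218255287 0.07009498155460174
handle 0.07545477150371245 0.07022436578697129
handle 0.07841626820296077 0.07277881121490556
```

View pics/sc5.png

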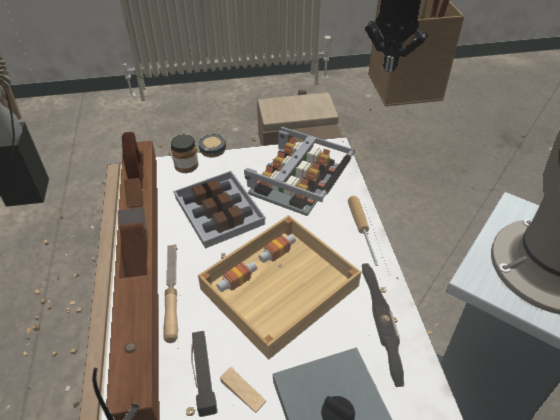

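View pics/top5c.png

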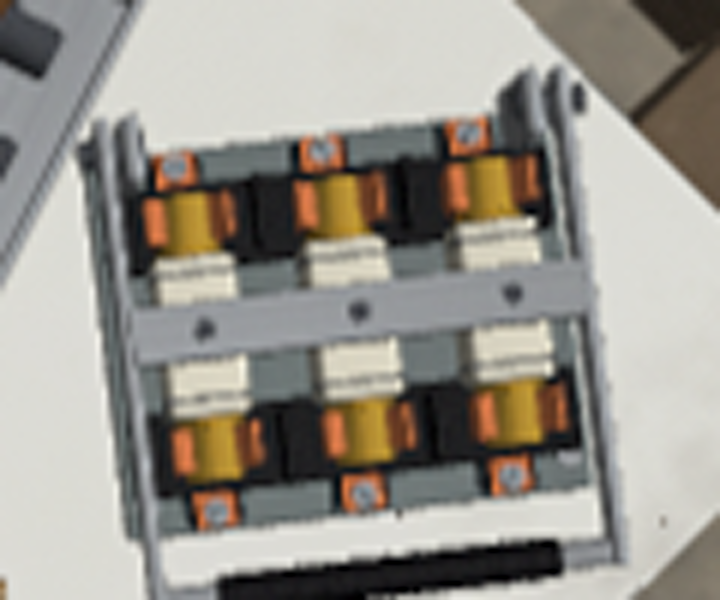

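Every sound fuse sits at the same height as the home fuses did at the start. The clamp handle is at 70 mm, which is fully shut, and the arm is clear. Handing in.

```bash
python3 -c "
from bench import r
print(r.hand_in())"
```

```text
the job is handed in; nothing more can be done
None
```

I finished the job and handed it in at about 51 s of the 208 s allowed. I swung the clamp bar back to its stop and moved the three blown fuses to the scrap tray. I then laid the three green-banded spares on the clips and swung the bar shut.

**Fuse height:** all three sound fuses sit level, with body tops at about 56–57 mm and cap tops at about 51 mm. That matches the home fuses at the start to within about 2 mm.

**Clamp:** the handle top is at about 70 mm, which is fully shut. It stood at about 78 mm before I started. I pressed it down once more with closed fingers, and it was already at its stop.

**Everything else:** the last pictures show three blown fuses in the tray and the two short fuses still in the crate. Nothing fell, and the arm was clear of everything.

**Forces:** the wrist force peaked near 82 N at the opening stop and 75–80 N at the shut stop. Those readings are under the 120 N wrist limit but more than the clamp needed. They came from the fingers on the handle. I saw no sign that the arm or gripper body touched anything, but I could not measure the 40 N body limit directly.

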